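# Tip the cleaned spacers into the jar and stopper it

### The arm

A 7-joint arm with a two-finger parallel gripper is mounted at the origin on the work surface. World frame = base frame: x ahead of the robot, y to its left, z up, the work surface at z = 0. Lengths are in m, angles in degrees, forces in N, time in s.
With the tool pointing down it reaches from about 0.425 to 0.875 m from the base axis. Payload 4.7 kg.
Tool frame: the origin (TCP) lies on the centre line of the jaws, within the pads' length; the fingertips stand ahead of it and the grasp point (between the pads) lies 2 mm behind it (env.tip_reach is the x of the fingertips in the tool frame, in m); x points along the fingers, z is the direction in which the jaws open and shut, and the axes are right-handed (so a half turn about x gives the same grasp; the last joint's range is limited). The gripper opens to 87 mm and grips with 3 to 60 N. Pads are 19 mm wide; open, the fingers measure 117 mm over their backs; the gripper's body (75 mm by 190 mm) begins 51 mm behind the grasp point.
Start: joints at [75.063, 18.392, -4.016, 83.108, 1.295, 78.541, -3.26], TCP at [0.176, -0.626, 0.24] pointing down, gripper open.
Joint ranges: [-163.93, 163.93], [-17.29, 119.83], [-79.2, 71.16], [3.27, 140.29], [-89.18, 269.18], [5.43, 117.66], [-154.24, 154.24]. Speed limits (degrees/s): [147.25, 147.25, 180, 180, 180, 180, 180].

### API

Orientations are given as [roll, pitch, yaw] about the fixed x, y, z axes, in that order (R = Rz(yaw) Ry(pitch) Rx(roll)).
In Python, from cell import telemetry, optics, env, models gives the robot as it stands.
- The arm moves only by the shell command python3 -m pendant 'ROWS' [FORCE]. ROWS is JSON, a list of rows, each a list of 3 entries, a list of its own where there are three numbers: the finger opening in mm, from 0 to 87, then the shift along the tool's x, y, z in mm, then the turn, a rotation vector about the tool's x, y, z in rad. A call has 1 to 10 rows; each row is the pose to reach, as a shift and turn from the pose commanded when the call began, along the tool's axes at that moment; what a row does not reach only later rows make up. A row lasts 1/12 s, in which the tool goes at most 41.7 mm and 7.16 degrees, less where a joint would pass 70% of its speed; a pose out of reach is approached as far as the arm can. A call with a gripper value outside its range is refused whole. The fingers move at their own pace and stop on an object; FORCE is the grip in N (left out, the last holds). Time passes only in rows, so rows that repeat a pose let the fingers close. It gives the time, the measured TCP pose, the force and the opening at its end, in the units of the state.
- telemetry.get_obs(): the state, without advancing time (a new reading comes with each control period).
- optics.read_camera(name): name is "side" or "top"; returns a dict with "image" (384x512x3 uint8, blue, green, red), "range_z" (384x512 float32, m along the optical axis (not along the pixel's ray), 0 where there is no reading), "fx", "fy", "cx", "cy" (pixels), "cam_to_world" (4x4, takes a point from camera to world coordinates). Camera axes: x right, y up, looking along -z (the intrinsics and any distortion apply to the point x, -y, -z); pixel columns grow to the right and rows downward; lengths in m; the calibration is good to about 2 mm. A picture is of the moment at which its call begins.
- env.sign_off(): hands the job in, once; it reports no verdict.
Trained networks look in the newest picture that a camera, given by its name, has taken for a name from the list of things; names that differ only in an ending like _2 or _b are one class to them, and where a whole thing is asked for, a point or a joint stands for the part that bears it (a point fixed in the world has none). Each returns a list of dicts, best first, with "confidence" (0 to 1); they miss things now and then, are a little off and sometimes report something else, mostly with a low value. They report only what shows in the picture. A call takes as long as a camera call. They do not tell look-alikes from the thing itself.
- models.masks_of(camera, label): "pixels" (384x512 bool, what is visible of it) and "extent" ([left, top, right, bottom] as shares, 0 to 1, of the picture: columns of its width, rows of its height, round what is visible of it).
- models.landmark_of(camera, label): "centre" ([row, column] as shares, 0 to 1, of the picture: columns of its width, rows of its height: a listed point, or the origin of a listed thing).
The state is a dict: "time_s": time; "qpos": joint angles; "joint_velocities": joint speeds; "effort": joint torques, N m; "tool_pos": TCP position; "tool_rot": TCP orientation; "force": force on the tool from outside, world axes, zero at the start; "wrist_torque": the same for the moment, N m; "grip_width": finger opening in m.
Only numpy, scipy, OpenCV 4.12 (cv2) and the standard library are available. Lean on these libraries where they do the work, as an engineer would, in place of code of your own. Each camera call takes 0.05 s, during which the arm holds its last target.

### The job

Carry the sorting tray to the open glass jar and tip it so that all five cleaned brass spacers slide off its spout into the jar, without touching them with the gripper and leaving the jar where it stands. Set the empty tray back flat on the middle of its rubber mat, and close the jar with the cork stopper, pushed fully home and upright. Leave everything else on the bench as it stands.

Things in the scene. Friction and masses are not known exactly. Their poses are not given: they have to be found in the camera images.
- tray: Aluminium sorting tray, 206 long, 106 wide, 0.22 to 0.35 kg, with five loose spacers on it. Origin: centre of the underside under the pan; +x to the open spout, z up. Floor 3 thick; side and rear walls reach 25 above the underside. Inside it is 100 wide from x = -75 to +15, then narrows to the spout at x = +85. Spacers slide on it at slopes of 16 to 23 degrees; 40 to 45 degrees, with a little shake if they jam, empties it.
- tray_lip (a point): Point on the tray floor's upper face in the middle of the spout's open front edge (tray x = +85, z = +3). The spout is 50 wide inside, 56 outside.
- tray_handle (a point): Point on the centre line of the tray's upright black handle block (tray x = -115), 50 above the tray's underside, axes as the tray's. The block is 12 along x by 36 along y and stands from 3 to 68 above the underside, on a ledge 44 wide behind the pan, with 31 free between it and the rear wall.
- mat: Black rubber mat fixed to the bench, 280 by 180, 4 thick, on which the tray starts. Origin: centre of its underside; x along its long side, which the tray's x follows within about 0.12 rad at the start.
- jar: The open, empty clear-glass jar, straight-sided: 72 outside diameter, 64 inside, 90 tall, 5 thick bottom. Loose, about 0.3 kg. Origin: centre of its underside, z up.
- jar_rim (a point): Centre of the jar's mouth, 90 above its underside.
- stopper: Tapered cork stopper standing on its narrow end, knob up, 60 g. Plug 50 in diameter at the foot, 59 at 22 above it; flange 72 in diameter from 22 to 29, which comes to rest on the jar's rim; upright round knob 21 in diameter from 29 to 56. Origin: centre of the foot, z up; when home, it lies 68 above the jar's underside.
- canister: Tall black closed cylinder, 56 diameter, 170 tall, the highest thing among the task's things; leave it. Origin: centre of its underside.
- shut_jar: Glass jar closed with a steel lid, 56 diameter, 85 tall; leave it. Origin: centre of its underside.
- valve: Steel valve with a round hand wheel and a brass stub, about 52 across, 87 tall; leave it. Origin: centre of its underside.
- elbow: Small brass pipe elbow, 28 diameter, 30 tall, stub to 30 along its x; leave it. Origin: centre of its underside.
- screwdriver: Screwdriver lying on the bench, well right of the mat; leave it.
- sleeve: Dark steel stepped cylinder, 44 diameter, 60 tall, beyond the mat; leave it. Origin: centre of its underside.
- spacer0: Brass hexagonal spacer, 14 across flats, 14 tall, 22 g, standing loose on the tray's floor at the start. Origin: centre of its underside.
- spacer1: Brass hexagonal spacer, 14 across flats, 14 tall, 22 g, standing loose on the tray's floor at the start. Origin: centre of its underside.
- spacer2: Brass hexagonal spacer, 14 across flats, 14 tall, 22 g, standing loose on the tray's floor at the start. Origin: centre of its underside.
- spacer3: Brass hexagonal spacer, 14 across flats, 14 tall, 22 g, standing loose on the tray's floor at the start. Origin: centre of its underside.
- spacer4: Brass hexagonal spacer, 14 across flats, 14 tall, 22 g, standing loose on the tray's floor at the start. Origin: centre of its underside.
There are look-alikes about, which are no part of the job. Leave any blue or pink look-alike of the tray alone. What is shaped like the stopper but orange is not meant.

How it is judged (in metres and radians):
On the way:
1. all five spacers lie in the upright jar (z of spacer0 in the frame of jar between -0.003 and 0.068 m and z of spacer1 in the frame of jar between -0.003 and 0.068 m and z of spacer2 in the frame of jar between -0.003 and 0.068 m and z of spacer3 in the frame of jar between -0.003 and 0.068 m and z of spacer4 in the frame of jar between -0.003 and 0.068 m and horizontal distance between each of spacer0, spacer1, spacer2, spacer3, spacer4 and jar below 0.034 m and angle between jar's own z axis and vertical below 0.1 rad), for 0.2 s.
At the end, for the whole second after the job is handed in: Five spacers in the upright jar, jar within 50 mm of its start; stopper home in its mouth (within 6 mm of the axis, 5 mm of full depth, tilted under 0.08 rad against the jar); tray flat on the mat, its origin within 60 mm of the mat's centre; all at rest (all of step 1 and horizontal distance between stopper and jar below 0.006 m and z of stopper in the frame of jar between 0.063 and 0.073 m and angle between the z axis of stopper and the z axis of jar, either way round below 0.08 rad and distance of jar from where it was at the start of the episode below 0.05 m and horizontal distance between tray and mat below 0.06 m and angle between tray's own z axis and vertical below 0.06 rad and height (world z) of tray below 0.01 m and linear speed of each of tray, jar, stopper below 0.02 m/s); the robot touches nothing.
It fails at once if a bystander is knocked over or shifted by more than 30 mm (distance of any of canister, shut_jar, valve, elbow, screwdriver, sleeve from where it was at the start of the episode above 0.03 m or angle between any of canister, shut_jar, valve, elbow, sleeve's own z axis and vertical above 0.5 rad).
It fails at once if a cleaned spacer is handled by the gripper (contact force between the fingers and spacer0 above 1 N or contact force between the fingers and spacer1 above 1 N or contact force between the fingers and spacer2 above 1 N or contact force between the fingers and spacer3 above 1 N or contact force between the fingers and spacer4 above 1 N).
It also fails if it takes over 72 s, if anything falls off the work surface, if the arm or the gripper's body presses on something with over 40 N, if the wrist force passes 120 N, or if a joint passes its speed limit or range.

## Working session

There is one attempt and no reset: what is moved stays moved. The work goes in short steps, Python scripts to look and compute and a shell command to move; the robot and the scene stay as the last step left them, time stands still between calls to the robot, and variables do not carry over. Pictures are saved under pics/ and viewed, and the job is handed in when it is done.

```bash
ls; mkdir -p pics
python3 - <<'E'
from cell import telemetry, optics, env, models
import cv2,numpy as np
print(telemetry.get_obs()); print(env.tip_reach)
for n in ("side","top"):
    c=optics.read_camera(n)
    cv2.imwrite(f"pics/{n}0.png",cv2.resize(c["image"],(768,576),interpolation=cv2.INTER_CUBIC))
    print(n,c["fx"],c["fy"],c["cx"],c["cy"],c["cam_to_world"], [k for k in c])
E
```

```text
pics
{'time_s': 0.0, 'qpos': array([75.06590989, 18.43734208, -4.01592832, 83.17452948,  1.29610602,
       78.54043403, -3.26004179]), 'joint_velocities': array([ 0.02229826,  0.02488614, -0.07481595,  0.04486095,  0.1147988 ,
        0.01141027,  0.014339  ]), 'effort': array([ 3.65706876e-05, -4.91291964e+01, -4.04178165e-01, -3.12527025e+01,
       -6.39840262e-02,  4.38999385e-02,  1.56584319e-04]), 'tool_pos': array([ 0.17615875, -0.62513764,  0.23848427]), 'tool_rot': array([-176.41465921,   89.89279019,  109.32972773]), 'force': array([0.20001815, 0.37376188, 0.11643585]), 'wrist_torque': array([-0.02339619, -0.02371875,  0.00488006]), 'grip_width': 0.0872991361714584}
0.017
side 417.3687737731325 417.3687737731325 263.0739775661347 184.15350954069035 [[-0.80313846  0.29159636 -0.51955767 -0.16114515]
 [-0.59548181 -0.42102737  0.68420565  0.82556125]
 [-0.01923612  0.85889901  0.5117836   0.76841649]
 [ 0.          0.          0.          1.        ]] ['image', 'range_z', 'fx', 'fy', 'cx', 'cy', 'cam_to_world']
top 381.154055906764 381.154055906764 256.44774762495246 194.9105495433607 [[-0.01528453  0.9862426  -0.16459624  0.36098286]
 [-0.99986628 -0.0141184   0.00825244 -0.05511573]
 [ 0.00581507  0.16470036  0.98632651  1.08862303]
 [ 0.          0.          0.          1.        ]] ['image', 'range_z', 'fx', 'fy', 'cx', 'cy', 'cam_to_world']
```

View pics/side0.png

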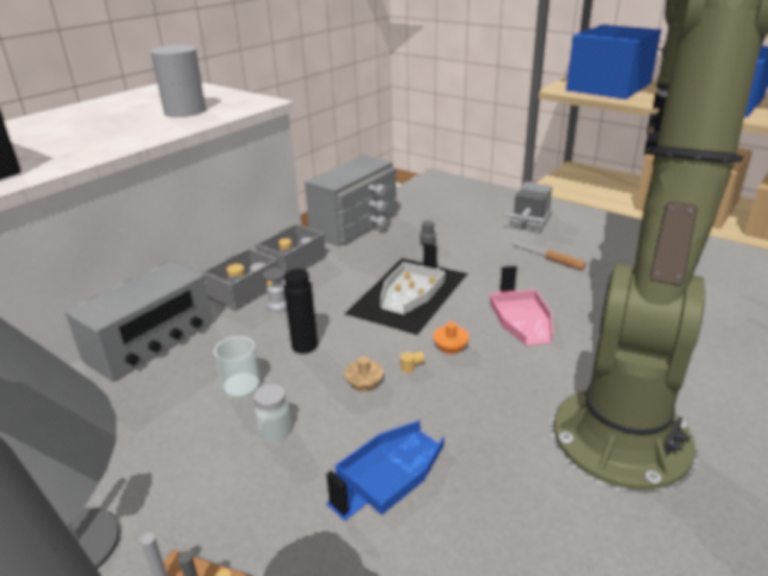

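View pics/top0.png

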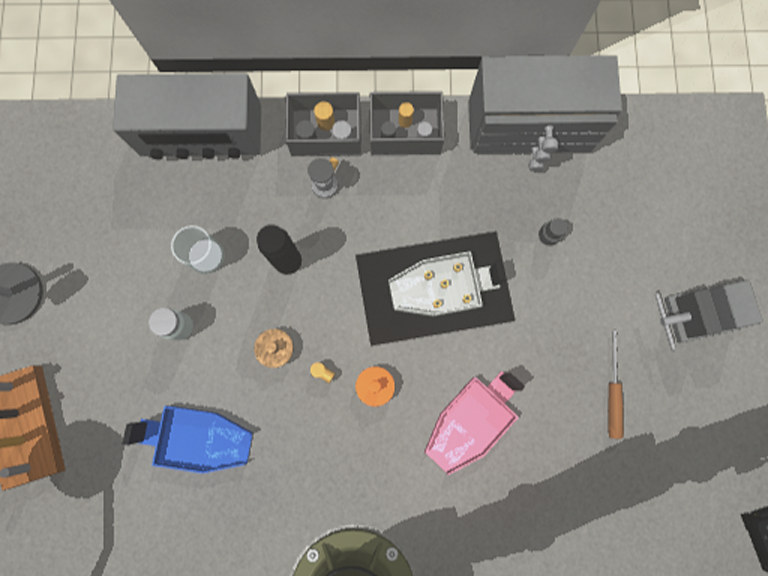

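```bash
cat > h.py <<'E'
import numpy as np, cv2
from cell import telemetry, optics, env, models
from scipy.spatial.transform import Rotation as R
def ray(c,u,v):
    d=np.array([(u-c["cx"])/c["fx"],-(v-c["cy"])/c["fy"],-1.0]); T=c["cam_to_world"]
    return T[:3,3],T[:3,:3]@d
def atz(c,u,v,z):
    o,d=ray(c,u,v); return o+d*(z-o[2])/d[2]
def cloud(c):
    v,u=np.mgrid[0:384,0:512]; z=c["range_z"]
    P=np.stack([(u-c["cx"])/c["fx"]*z,-(v-c["cy"])/c["fy"]*z,-z],-1)
    T=c["cam_to_world"]; return P@T[:3,:3].T+T[:3,3]
def proj(c,p):
    T=c["cam_to_world"]; q=T[:3,:3].T@(np.asarray(p)-T[:3,3]); 
    return c["cx"]+c["fx"]*q[0]/-q[2], c["cy"]-c["fy"]*q[1]/-q[2]
def tri(a,ua,b,ub):
    o1,d1=ray(a,*ua);o2,d2=ray(b,*ub); d1=d1/np.linalg.norm(d1);d2=d2/np.linalg.norm(d2)
    A=np.stack([d1,-d2],1); t=np.linalg.lstsq(A,o2-o1,rcond=None)[0]
    p,q=o1+t[0]*d1,o2+t[1]*d2; return (p+q)/2,np.linalg.norm(p-q)
E
python3 - <<'E'
from h import *
np.set_printoptions(precision=4,suppress=True)
c={n:optics.read_camera(n) for n in("side","top")}
for n in c:
  for l in ["tray","tray_lip","tray_handle","mat","jar","jar_rim","stopper","canister","shut_jar","valve","elbow","sleeve","screwdriver","spacer0"]:
    for d in models.landmark_of(n,l)[:6]:
        if d["confidence"]<.2: continue
        u,v=d["centre"][1]*512,d["centre"][0]*384
        z={"tray":.004,"tray_lip":.007,"tray_handle":.054,"jar_rim":.09,"spacer0":.007}.get(l,0)
        print(n,l,round(d["confidence"],2),"px768 %.0f,%.0f"%(u*1.5,v*1.5),atz(c[n],u,v,z))
E
```

```text
side tray 0.89 px768 526,321 [ 0.2753 -0.2067  0.004 ]
side tray 0.79 px768 410,289 [ 0.5514 -0.1702  0.004 ]
side tray 0.72 px768 397,468 [0.2607 0.2752 0.004 ]
side tray_lip 0.97 px768 431,439 [0.2495 0.1946 0.007 ]
side tray_lip 0.95 px768 539,342 [ 0.2206 -0.1499  0.007 ]
side tray_lip 0.8 px768 393,305 [ 0.5403 -0.0893  0.007 ]
side tray_handle 0.91 px768 508,273 [ 0.3646 -0.2847  0.054 ]
side tray_handle 0.75 px768 429,248 [ 0.5742 -0.2834  0.054 ]
side tray_handle 0.67 px768 335,485 [0.2866 0.389  0.054 ]
side tray_handle 0.23 px768 304,348 [0.5482 0.178  0.054 ]
side mat 0.72 px768 409,294 [ 0.5438 -0.1558  0.    ]
side jar 0.69 px768 235,385 [0.6276 0.2877 0.    ]
side jar_rim 0.63 px768 238,348 [0.6086 0.2809 0.09  ]
side stopper 0.85 px768 361,378 [0.4479 0.1349 0.    ]
side stopper 0.6 px768 450,350 [ 0.3562 -0.0346  0.    ]
side canister 0.86 px768 304,344 [0.6108 0.1205 0.    ]
side shut_jar 0.69 px768 274,428 [0.4876 0.3236 0.    ]
side valve 0.89 px768 276,305 [0.7617 0.0508 0.    ]
side valve 0.21 px768 301,342 [0.6192 0.1191 0.    ]
side elbow 0.59 px768 412,367 [0.
[... 1409 characters left out ...]
5,327 [0.482 0.336 0.   ]
top shut_jar 0.55 px768 284,261 [0.607  0.1309 0.    ]
top valve 0.84 px768 325,182 [0.7665 0.0513 0.    ]
top elbow 0.43 px768 322,365 [0.4053 0.056  0.    ]
top sleeve 0.58 px768 551,231 [ 0.6602 -0.3938  0.    ]
top screwdriver 0.72 px768 612,383 [ 0.3635 -0.4904  0.    ]
top screwdriver 0.47 px768 325,185 [0.7612 0.0517 0.    ]
top spacer0 0.62 px768 501,272 [ 0.578  -0.2887  0.007 ]
top spacer0 0.51 px768 446,284 [ 0.5562 -0.1821  0.007 ]
top spacer0 0.49 px768 465,301 [ 0.5233 -0.2184  0.007 ]
top spacer0 0.46 px768 429,276 [ 0.5731 -0.151   0.007 ]
top spacer0 0.4 px768 435,310 [ 0.5056 -0.1603  0.007 ]
top spacer0 0.37 px768 459,266 [ 0.5918 -0.2088  0.007 ]
```

Run:
```python
from h import *
np.set_printoptions(precision=4,suppress=True)
c={n:optics.read_camera(n) for n in("side","top")}
for n in c:
    P=cloud(c[n]); np.save(f"pics/{n}.npy",P)
    I=c[n]["image"].astype(int)
    def reg(x0,x1,y0,y1,z0,z1):
        m=(P[...,0]>x0)&(P[...,0]<x1)&(P[...,1]>y0)&(P[...,1]<y1)&(P[...,2]>z0)&(P[...,2]<z1)&(c[n]["range_z"]>0); return m
    m=reg(.50,.62,-.33,-.23,.06,.085); print(n,"handle top",m.sum(),P[m].mean(0) if m.any() else 0)
    if m.any(): 
        q=P[m][:,:2]; print(cv2.minAreaRect(q.astype(np.float32)), np.median(P[m][:,2]))
    m=reg(.38,.52,.07,.2,.045,.07); print("knob",m.sum(),P[m].mean(0) if m.any() else 0)
    m=reg(.38,.52,.07,.2,.02,.04); print("flange",m.sum(),cv2.minEnclosingCircle(P[m][:,:2].astype(np.float32)))
    m=reg(.56,.68,.22,.34,.07,.1); print("rim",m.sum(),cv2.minEnclosingCircle(P[m][:,:2].astype(np.float32)) if m.any() else 0)
    m=reg(.4,.7,-.3,.0,.018,.035); print("tray walls",m.sum(),cv2.minAreaRect(P[m][:,:2].astype(np.float32)))
    m=reg(.55,.68,.08,.19,.15,.19); print("can top",m.sum(),P[m].mean(0) if m.any() else 0)
    m=(I.max(-1)<75)&reg(.4,.7,-.35,.05,-.01,.009); print("mat",m.sum(),cv2.minAreaRect(P[m][:,:2].astype(np.float32)))
    for l in("jar","tray","stopper"):
        for d in models.masks_of(n,l)[:3]:
            M=d["pixels"]; v,u=np.nonzero(M); print(l,d["confidence"],u.mean()*1.5,v.mean()*1.5,M.sum())
    if n=="top":
        cv2.imwrite("pics/crop1.png",cv2.resize(c[n]["image"][130:260,100:360],(780,390),interpolation=cv2.INTER_CUBIC))
```

```text
side handle top 41 [ 0.5639 -0.2697  0.0674]
((0.5651479959487915, -0.27250102162361145), (0.035350266844034195, 0.019154176115989685), 21.718950271606445) 0.0685556406195873
knob 48 [0.4312 0.1464 0.0532]
flange 344 ((0.41719526052474976, 0.12205253541469574), 0.06293810904026031)
rim 359 ((0.6145905256271362, 0.2811928391456604), 0.039316631853580475)
tray walls 305 ((0.5463985800743103, -0.17270666360855103), (0.10787081718444824, 0.20976522564888), 11.520034790039062)
can top 206 [0.5977 0.1306 0.1647]
mat 969 ((0.5479017496109009, -0.15696005523204803), (0.17421302199363708, 0.2704404294490814), 9.892943382263184)
jar 0.69 237.93258426966293 366.5126404494382 1068
tray 0.95 382.3300198807157 470.78081510934396 3018
tray 0.84 414.0867888138862 282.4165863066538 1037
tray 0.74 521.4637418419145 310.2683103698332 1379
stopper 0.88 451.2242647058823 338.9007352941177 408
stopper 0.79 363.92105263157896 374.33881578947364 456
top handle top 70 [ 0.569  -0.2719  0.0726]
((0.5698500871658325, -0.2725480794906616), (0.03498906269669533, 0.012707258574664593), 10.484025955200195) 0.07327697404404765
knob 54 [0.4381 0.1426 0.0573]
flange 488 ((0.4224817454814911, 0.1226574033498764), 0.061473313719034195)
rim 278 ((0.6208598613739014, 0.28285160660743713), 0.03678828477859497)
tray walls 411 ((0.5237735509872437, -0.13269788026809692), (0.1316237449645996, 0.2900123596191406), 29.678558349609375)
can top 350 [0.6062 0.1226 0.1691]
mat 3168 ((0.551289439201355, -0.15979693830013275), (0.17716890573501587, 0.27897346019744873), 8.934366226196289)
jar 0.65 197.22147239263805 247.80368098159508 815
tray 0.89 472.1606922126082 421.57911001236096 2427
tray 0.73 443.1279069767442 284.0448837209302 2150
tray 0.61 191.28571428571428 438.9492911668484 2751
stopper 0.79 273.32848837209303 346.6860465116279 516
stopper 0.55 374.38740458015263 385.087786259542 524
```

View pics/crop1.png

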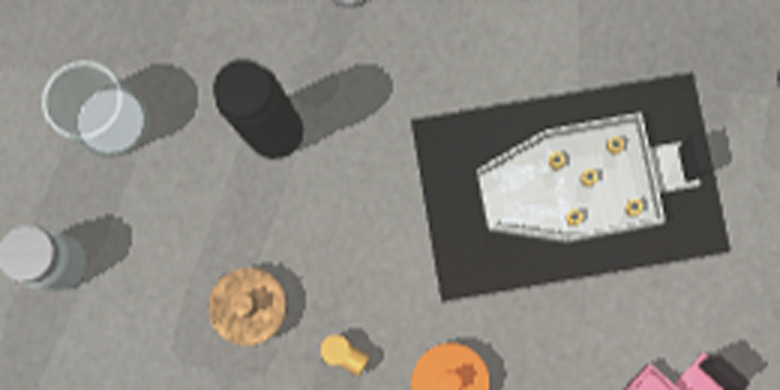

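Candidates: the tray is the aluminium one at top px (433,285) on the black mat. The pink one (462,425) and the blue one (210,440) are look-alikes. The stopper is the cork one at (272,347), not the orange one at (375,385). The enlarged crop confirms both: a metallic tray with five brass spacers, and a cork-textured stopper.

```bash
cat >> h.py <<'E'
np.set_printoptions(precision=4,suppress=True)
def cur():
    o=telemetry.get_obs(); return o["tool_pos"],R.from_euler("xyz",o["tool_rot"],degrees=True),o
def Rtool(yaw,tilt=0):
    """tool z along tray x (sign +) at yaw deg; tilt spout-down deg. tool x = -tray z"""
    tray=R.from_euler("z",yaw,degrees=True)*R.from_euler("y",tilt,degrees=True)
    M=np.array([[0,0,1],[0,1,0],[-1,0,0]]).T  # columns: tool axes in tray frame
    X=np.array([0,0,-1.]);Z=np.array([1.,0,0]);Y=np.cross(Z,X)
    return tray*R.from_matrix(np.stack([X,Y,Z],1)), tray
def rel(p,Rt,p0=None,R0=None):
    if p0 is None: p0,R0,_=cur()
    return R0.inv().apply(np.asarray(p)-p0)*1000,(R0.inv()*Rt).as_rotvec()
E
python3 - <<'E'
from h import *
p,r,o=cur(); print(p,r.as_matrix())
for y in (100,-80):
    Rt,_=Rtool(y); print(y,rel([.567,-.273,.24],Rt))
E
```

```text
[ 0.1764 -0.6256  0.2396] [[-0.      0.9625  0.2714]
 [-0.0001  0.2714 -0.9625]
 [-1.     -0.      0.    ]]
100 (array([  -0.4385,  471.6707, -233.3678]), array([-3.0413, -0.    ,  0.0001]))
-80 (array([  -0.4385,  471.6707, -233.3678]), array([0.1003, 0.    , 0.    ]))
```

```bash
python3 -m pendant '[[80,[0,20,-10],[-0.12,0,0]],[70,[0,45,-22],[-0.24,0,0]],[60,[0,70,-35],[-0.36,0,0]],[50,[0,95,-47],[-0.48,0,0]],[40,[0,120,-60],[-0.6,0,0]],[30,[0,145,-72],[-0.72,0,0]],[30,[0,170,-84],[-0.84,0,0]],[30,[0,195,-97],[-0.96,0,0]],[30,[0,220,-109],[-1.08,0,0]],[30,[0,245,-122],[-1.2,0,0]]]' 20
python3 - <<'E'
from h import *
p,r,o=cur(); print(p,o["qpos"],o["grip_width"])
Rt,_=Rtool(100); print(rel([.567,-.273,.24],Rt))
E
```

```text
time_s: 2.83
tool_pos: [0.3799, -0.4409, 0.2398]
tool_rot: [-71.4, 90.0, -76.6]
force: [0.7, -0.0, -0.1]
grip_width: 0.0326
[ 0.3799 -0.4409  0.2398] [ 64.691   11.2239 -20.6616  92.6002   4.0627  76.8838  38.2991] 0.032566324038419976
(array([ -0.3197, 184.0361, 171.2084]), array([-1.8356, -0.0004,  0.0006]))
```

```bash
python3 -m pendant '[[30,[0,12,12],[-0.12,0,0]],[30,[0,25,24],[-0.24,0,0]],[30,[0,38,36],[-0.36,0,0]],[30,[0,52,48],[-0.48,0,0]],[30,[0,65,60],[-0.6,0,0]],[30,[0,78,72],[-0.72,0,0]],[30,[0,92,86],[-0.84,0,0]],[30,[0,105,98],[-0.96,0,0]],[30,[0,118,110],[-1.08,0,0]],[30,[0,132,122],[-1.2,0,0]]]'
python3 - <<'E'
from h import *
p,r,o=cur(); print(p,o["qpos"],o["grip_width"])
Rt,_=Rtool(100); print(rel([.567,-.273,.14],Rt))
E
```

```text
time_s: 3.67
tool_pos: [0.5137, -0.3217, 0.2397]
tool_rot: [-144.9, 90.0, -81.4]
force: [-0.2, -0.5, 0.3]
grip_width: 0.0303
[ 0.5137 -0.3217  0.2397] [ 57.4856  15.9032 -33.7486  88.7864   8.9768  78.0143  86.4554] 0.030268029043099925
(array([ 99.6484, -26.0611,  67.4082]), array([-0.6358, -0.0005,  0.0001]))
```

```bash
python3 -m pendant '[[30,[10,-5,14],[-0.12,0,0]],[30,[25,-10,28],[-0.24,0,0]],[30,[42,-15,42],[-0.36,0,0]],[30,[60,-20,54],[-0.48,0,0]],[30,[78,-24,62],[-0.6,0,0]],[30,[90,-26,67],[-0.636,0,0]],[30,[100,-26,67],[-0.636,0,0]],[30,[100,-26,67],[-0.636,0,0]]]'
python3 - <<'E'
from h import *
p,r,o=cur(); print(p,o["qpos"],o["grip_width"])
c={n:optics.read_camera(n) for n in("side","top")}
a=[]
for n in c:
    u,v=map(int,proj(c[n],[.56,-.25,.06])); u0,v0=max(0,u-65),max(0,v-65)
    a.append(cv2.resize(c[n]["image"][v0:v0+130,u0:u0+130],(390,390),interpolation=cv2.INTER_CUBIC)); print(n,u0,v0)
cv2.imwrite("pics/g1.png",np.hstack(a))
E
```

```text
time_s: 4.33
tool_pos: [0.565, -0.2738, 0.1372]
tool_rot: [56.5, 89.8, 156.0]
force: [-0.1, -0.4, -0.2]
grip_width: 0.0303
[ 0.565  -0.2738  0.1372] [ 54.2442  24.4627 -39.1036  92.3227  16.1925  69.2447 111.3562] 0.03029927964105418
side 219 103
top 258 119
```

View pics/g1.png

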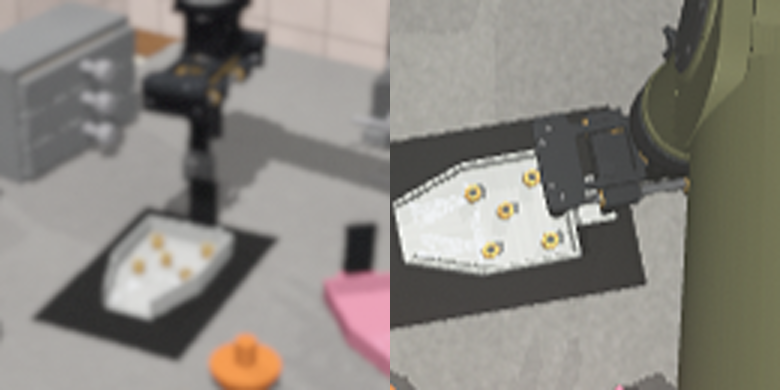

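```bash
python3 -m pendant '[[30,[12,0,0],[0,0,0]],[30,[28,0,0],[0,0,0]],[30,[46,0,0],[0,0,0]],[30,[62,0,0],[0,0,0]],[30,[76,0,0],[0,0,0]],[30,[86,0,0],[0,0,0]],[30,[93,0,0],[0,0,0]],[30,[97,0,0],[0,0,0]],[30,[97,0,0],[0,0,0]]]'
```

```text
time_s: 5.18
tool_pos: [0.5663, -0.2739, 0.042]
tool_rot: [57.4, 90.0, 157.1]
force: [-0.6, -0.4, 0.6]
grip_width: 0.0301
```

```bash
python3 -m pendant '[[20,[0,0,0],[0,0,0]],[12,[0,0,0],[0,0,0]],[6,[0,0,0],[0,0,0]],[0,[0,0,0],[0,0,0]],[0,[0,0,0],[0,0,0]],[0,[0,0,0],[0,0,0]]]' 15;  python3 -m pendant '[[0,[0,0,0],[0,0,0]],[0,[0,0,0],[0,0,0]],[0,[0,0,0],[0,0,0]]]' 60
python3 - <<'E'
from h import *
p,r,o=cur(); print(p,o["qpos"],o["grip_width"],o["force"])
E
```

```text
time_s: 5.68
tool_pos: [0.5669, -0.2741, 0.0433]
tool_rot: [-136.4, 89.9, -36.7]
force: [-0.7, -0.0, 3.7]
grip_width: 0.012
time_s: 5.93
tool_pos: [0.5669, -0.274, 0.0432]
tool_rot: [-136.5, 89.9, -36.8]
force: [-1.6, 0.9, 4.8]
grip_width: 0.0115
[ 0.5669 -0.274   0.0432] [ 52.3678  30.0869 -36.8904  96.7058  20.3526  60.0017 108.5742] 0.011513982327292702 [-1.6496  0.9273  4.8118]
```

```bash
python3 -m pendant '[[0,[-2,0,0],[0,0,0]],[0,[-6,0,0],[0,0,0]],[0,[-12,0,0],[0,0,0]],[0,[-18,0,0],[0,0,0]],[0,[-24,0,0],[0,0,0]],[0,[-28,0,0],[0,0,0]],[0,[-30,0,0],[0,0,0]],[0,[-30,0,0],[0,0,0]]]';  python3 - <<'E'
from h import *
p,r,o=cur(); print(p,o["qpos"],o["grip_width"],o["force"],o["wrist_torque"])
c={n:optics.read_camera(n) for n in("side","top")}
a=[]
for n in c:
    u,v=map(int,proj(c[n],[.56,-.2,.06])); u0,v0=max(0,u-65),max(0,v-65)
    a.append(cv2.resize(c[n]["image"][v0:v0+130,u0:u0+130],(390,390),interpolation=cv2.INTER_CUBIC)); print(n,u0,v0)
    P=cloud(c[n]); x,y=P[...,0],P[...,1]
    for nm,m in (("front",(abs(x-.55)<.02)&(abs(y+.11)<.02)),("rear",(abs(x-.55)<.02)&(abs(y+.2)<.02))):
        print(nm,np.median(P[m][:,2]))
cv2.imwrite("pics/g2.png",np.hstack(a))
E
```

```text
time_s: 6.6
tool_pos: [0.5669, -0.2741, 0.0734]
tool_rot: [-136.3, 89.9, -36.6]
force: [0.6, -1.1, -3.3]
grip_width: 0.0118
[ 0.5669 -0.2741  0.0734] [ 53.0719  28.1209 -37.7432  95.5316  18.955   62.802  109.5461] 0.011751653571748741 [ 0.5576 -1.1045 -3.3244] [-0.2388 -0.1332  0.0374]
side 211 109
front 0.034634497042007384
rear 0.14144438773104073
top 240 119
front 0.038518945355244805
rear 0.16917298614765575
```

View pics/g2.png

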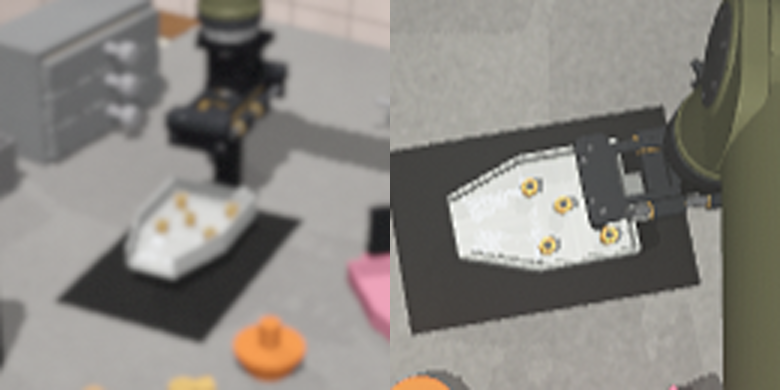

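Run:
```python
from h import *
p,r,o=cur()
print("tool z yaw",np.degrees(np.arctan2(*r.as_matrix()[[1,0],2])))
c={n:optics.read_camera(n) for n in("side","top")}
def best(l,near,z):
    out={}
    for n in c:
        L=[(d["centre"][1]*512,d["centre"][0]*384,d["confidence"]) for d in models.landmark_of(n,l) if d["confidence"]>.3]
        g=[(np.linalg.norm(np.subtract(proj(c[n],near),q[:2])),q) for q in L]
        if g: out[n]=min(g)[1]; print(l,n,min(g)[0],atz(c[n],*out[n][:2],z))
    if len(out)==2:
        t=tri(c["side"],out["side"][:2],c["top"],out["top"][:2]); print(l,"tri",t); return t[0]
q=best("tray_lip",[.535,-.075,.037],.037)
if q is not None: print("lip in tool",r.inv().apply(q-p)*1000)
print("exp lip",p+r.apply([.036,0,.2]))
best("jar_rim",[.62,.28,.09],.09); best("jar",[.62,.28,0],0)
P=cloud(c["top"]); 
# tray pixels by height & y
m=(P[...,2]>.03)&(P[...,2]<.07)&(P[...,1]>-.2)&(P[...,1]<-.03)&(abs(P[...,0]-.545)<.08)
T=r.inv().apply(P[m]-p)*1000
for a in range(90,215,10):
    s=T[(T[:,2]>a)&(T[:,2]<=a+10)]
    if len(s): print(a,len(s),s[:,1].min(),s[:,1].max(),np.median(s[:,0]))
```

```text
tool z yaw 99.69754153996776
tray_lip side 1.234231392773702 [ 0.5384 -0.0813  0.037 ]
tray_lip top 2.3335174920723483 [ 0.5362 -0.0814  0.037 ]
tray_lip tri (array([ 0.5369, -0.0809,  0.0376]), np.float64(0.0018455054281836946))
lip in tool [ 34.8669  -3.3921 195.2273]
exp lip [ 0.5327 -0.0768  0.0365]
jar_rim top 0.808367316628912 [0.6179 0.2807 0.09  ]
jar side 0.6350325731282992 [ 0.6195  0.282  -0.    ]
jar top 2.2388417343862264 [0.6258 0.2771 0.    ]
jar tri (array([ 0.6265,  0.2782, -0.0058]), np.float64(0.0018754058112749395))
90 134 -56.02462604319443 49.8463833606636 33.97378651310858
100 140 -56.30947582249432 49.6990953329465 33.66026561280303
110 138 -55.729593884156586 49.744360653221385 33.649543711858804
120 136 -56.49382541240664 49.68704690712516 33.47813650077006
130 139 -54.722770532141574 49.104821955827724 34.44905339198996
140 126 -51.28433826003303 45.306264002102516 33.46715745013496
150 113 -48.14619876014326 41.8917522336331 34.32168360616963
160 109 -44.226442591685974 39.16228451871627 34.11329402946808
170 101 -42.17592388686688 35.56420495569949 34.186368561099286
180 88 -36.519433414118836 30.88609629946547 34.07053728719548
190 79 -34.98625938210224 28.229440310071208 34.2193561456663
200 6 -31.33019678643522 14.380606907010032 32.651331872050285
```

```bash
cat >> h.py <<'E'
OFF=np.array([.036,-.0032,.2])
def pose_lip(L,yaw,tilt):
    Rt,_=Rtool(yaw,tilt); return np.asarray(L)-Rt.apply(OFF),Rt
JAR=np.array([.620,.280])
def Lp(yaw,z,back=.016): 
    a=np.radians(yaw); return np.array([JAR[0]-back*np.cos(a),JAR[1]-back*np.sin(a),z])
E
python3 - <<'E'
from h import *
p,r,o=cur()
for yaw in (33,):
  for t,z in ((0,.22),(0,.106),(20,.106),(43,.106)):
    q,Rt=pose_lip(Lp(yaw,z),yaw,t); print(t,z,q,np.hypot(*q[:2]),rel(q,Rt))
E
```

```text
0 0.22 [0.4371 0.165  0.256 ] 0.46722472898263684 (array([-183.5509,   53.5824,  454.4487]), array([ 1.1641, -0.    , -0.0002]))
0 0.106 [0.4371 0.165  0.142 ] 0.46722472898263684 (array([-69.5509,  53.5588, 454.4382]), array([ 1.1641, -0.    , -0.0002]))
20 0.106 [0.4575 0.1783 0.2082] 0.4910656375142693 (array([-135.7876,   31.1863,  464.0859]), array([1.1517, 0.3085, 0.2028]))
43 0.106 [0.5028 0.2077 0.2687] 0.5439610887475199 (array([-196.2913,  -18.3114,  485.4153]), array([1.1065, 0.6622, 0.4356]))
```

```bash
python3 -m pendant '[[0,[-4,0,0],[0,0,0]],[0,[-14,0,0],[0,0,0]],[0,[-30,0,0],[0,0,0]],[0,[-52,0,0],[0,0,0]],[0,[-77,0,0],[0,0,0]],[0,[-104,0,0],[0,0,0]],[0,[-130,0,0],[0,0,0]],[0,[-154,0,0],[0,0,0]],[0,[-172,0,0],[0,0,0]],[0,[-183,0,0],[0,0,0]]]';  python3 - <<'E'
from h import *
p,r,o=cur(); print(p,o["qpos"],o["grip_width"],o["force"],o["wrist_torque"])
yaw=33
q,Rt=pose_lip(Lp(yaw,.22),yaw,0); print(rel(q,Rt))
E
```

```text
time_s: 7.93
tool_pos: [0.5676, -0.2738, 0.2595]
tool_rot: [-129.8, 89.7, -30.1]
force: [0.6, -0.0, -3.7]
grip_width: 0.0118
[ 0.5676 -0.2738  0.2595] [ 55.1571  19.6947 -40.7149  83.6057  12.9198  81.171  113.9027] 0.011848813876505462 [ 0.5829 -0.0498 -3.7443] [-0.2856 -0.2083  0.0363]
(array([  1.8983,  54.5629, 454.6013]), array([ 1.1645, -0.0006,  0.005 ]))
```

```bash
python3 -m pendant '[[0,[0,0,3],[0.008,0,0]],[0,[0,1,10],[0.026,0,0]],[0,[0,2,21],[0.054,0,0]],[0,[0,4,36],[0.092,0,0]],[0,[0,6,53],[0.136,0,0]],[0,[0,8,71],[0.182,0,0]],[0,[0,11,90],[0.231,0,0]],[0,[0,13,109],[0.28,0,0]],[0,[0,15,128],[0.328,0,0]],[0,[0,18,147],[0.377,0,0]]]';  python3 - <<'E'
from h import *
p,r,o=cur(); print(p,o["qpos"],o["grip_width"],o["force"],o["wrist_torque"])
yaw=33
q,Rt=pose_lip(Lp(yaw,.22),yaw,0); print(rel(q,Rt))
E
```

```text
time_s: 8.77
tool_pos: [0.5223, -0.1301, 0.2534]
tool_rot: [82.4, 89.8, 160.3]
force: [0.0, -0.2, -3.9]
grip_width: 0.0115
[ 0.5223 -0.1301  0.2534] [ 50.7627   7.6145 -42.8229  96.4985   5.2352  78.1669  85.0422] 0.011506298832699073 [ 0.0312 -0.1597 -3.9281] [-0.2171 -0.069  -0.0768]
(array([ -1.8806, 144.928 , 270.8713]), array([ 0.7844, -0.001 , -0.0038]))
```

```bash
python3 -m pendant '[[0,[0,9,17],[0.049,0,0]],[0,[0,18,33],[0.097,0,0]],[0,[0,27,50],[0.146,0,0]],[0,[0,36,67],[0.194,0,0]],[0,[0,45,84],[0.243,0,0]],[0,[0,54,100],[0.292,0,0]],[0,[0,63,117],[0.34,0,0]],[0,[0,72,134],[0.389,0,0]],[0,[0,81,150],[0.435,0,0]],[0,[0,89,165],[0.478,0,0]]]';  python3 - <<'E'
from h import *
p,r,o=cur(); print(p,o["qpos"],o["grip_width"],o["force"],o["wrist_torque"])
yaw=33
q,Rt=pose_lip(Lp(yaw,.22),yaw,0); print(rel(q,Rt))
E
```

```text
time_s: 9.6
tool_pos: [0.4685, 0.0494, 0.2535]
tool_rot: [130.3, 89.7, -179.1]
force: [0.6, -0.4, -3.5]
grip_width: 0.0118
[0.4685 0.0494 0.2535] [ 43.2742  -3.0849 -50.0828 104.5872  -2.4483  77.6587  44.3505] 0.011800332076214006 [ 0.6452 -0.4129 -3.4853] [-0.1906  0.0336 -0.0026]
(array([-2.3858, 97.6577, 69.3909]), array([ 0.3069, -0.0034, -0.0029]))
```

```bash
python3 -m pendant '[[0,[0,12,9],[0.038,0,0]],[0,[0,24,17],[0.077,0,0]],[0,[0,36,26],[0.113,0,0]],[0,[0,46,33],[0.146,0,0]],[0,[0,56,40],[0.177,0,0]],[0,[0,65,46],[0.205,0,0]],[0,[0,73,52],[0.23,0,0]],[0,[0,81,57],[0.253,0,0]],[0,[0,88,63],[0.276,0,0]],[0,[0,93,66],[0.292,0,0]]]';  python3 - <<'E'
from h import *
p,r,o=cur(); print(p,o["qpos"],o["grip_width"],o["force"],o["wrist_torque"])
yaw=33
q,Rt=pose_lip(Lp(yaw,.16),yaw,0); print(rel(q,Rt))
E
```

```text
time_s: 10.43
tool_pos: [0.4383, 0.159, 0.2535]
tool_rot: [150.8, 89.7, -175.2]
force: [0.6, -0.4, -3.5]
grip_width: 0.0119
[0.4383 0.159  0.2535] [ 38.8791  -4.6006 -58.2268 104.9871  -4.0672  77.7179  15.5745] 0.011850747801471518 [ 0.5973 -0.4043 -3.549 ] [-0.1736  0.1441 -0.01  ]
(array([57.5041,  5.5522,  2.5867]), array([ 0.0167, -0.0039, -0.0021]))
```

```bash
python3 -m pendant '[[0,[4,3,1],[0.008,0,0]],[0,[12,5,2],[0.017,0,0]],[0,[24,5,3],[0.017,-0.003,0]],[0,[36,5,3],[0.017,-0.003,0]],[0,[46,5,3],[0.017,-0.003,0]],[0,[53,5,3],[0.017,-0.003,0]],[0,[57,5,3],[0.017,-0.003,0]],[0,[57,5,3],[0.017,-0.003,0]]]';  python3 - <<'E'
from h import *
p,r,o=cur(); print(p,o["qpos"],o["grip_width"],o["force"],o["wrist_torque"])
yaw=33
q,Rt=pose_lip(Lp(yaw,.106),yaw,0); print(rel(q,Rt))
c={n:optics.read_camera(n) for n in("side","top")}
a=[]
for n in c:
    u,v=map(int,proj(c[n],[.58,.22,.12])); u0,v0=max(0,u-65),max(0,v-65)
    a.append(cv2.resize(c[n]["image"][v0:v0+130,u0:u0+130],(390,390),interpolation=cv2.INTER_CUBIC)); print(n,u0,v0)
    for l in("tray_lip","jar_rim"):
      for d in models.landmark_of(n,l)[:3]:
        u,v=d["centre"][1]*512,d["centre"][0]*384; print(n,l,d["confidence"],atz(c[n],u,v,.16 if "lip" in l else .09))
print("exp lip",p+r.apply(OFF))
cv2.imwrite("pics/g3.png",np.hstack(a))
E
```

```text
time_s: 11.1
tool_pos: [0.4398, 0.1633, 0.1973]
tool_rot: [48.6, 89.9, 81.6]
force: [-0.4, -0.2, -3.7]
grip_width: 0.0118
[0.4398 0.1633 0.1973] [ 37.9765  -0.6387 -60.2084 109.4713  -0.6783  70.7963  10.9824] 0.011794930257678063 [-0.4423 -0.1833 -3.7061] [-0.1636  0.2259 -0.0022]
(array([55.3424,  2.899 , -1.3514]), array([-0.0002,  0.0012, -0.0013]))
side 116 150
side tray_lip 0.91 [0.6064 0.265  0.16  ]
side tray_lip 0.89 [0.1459 0.0424 0.16  ]
side tray_lip 0.66 [0.1684 0.3174 0.16  ]
side jar_rim 0.64 [0.6171 0.2943 0.09  ]
side jar_rim 0.46 [0.587  0.1061 0.09  ]
top 81 109
top tray_lip 0.96 [0.6055 0.2768 0.16  ]
top tray_lip 0.85 [0.266 0.158 0.16 ]
top tray_lip 0.66 [ 0.6197 -0.3465  0.16  ]
top jar_rim 0.7 [0.6198 0.2783 0.09  ]
top jar_rim 0.65 [0.4347 0.1252 0.09  ]
exp lip [0.6093 0.2695 0.1616]
```

View pics/g3.png

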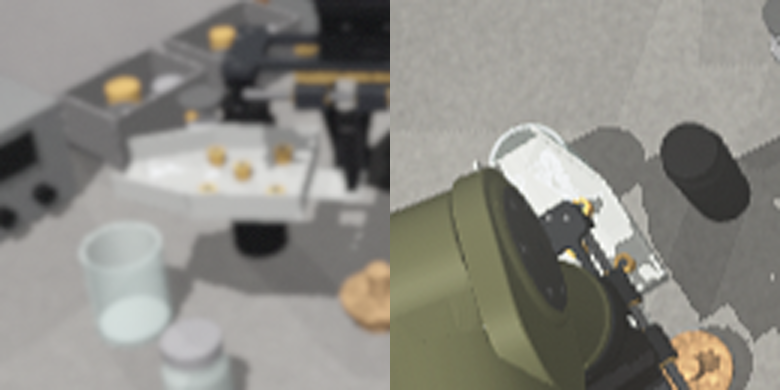

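```bash
python3 -m pendant '[[0,[4,1,0],[0,0,0]],[0,[11,2,0],[0,0,0]],[0,[21,3,0],[0,0,0]],[0,[32,3,0],[0,0,0]],[0,[42,3,-1],[0,0,0]],[0,[50,3,-1],[0,0,0]],[0,[55,3,-1],[0,0,0]],[0,[55,3,-1],[0,0,0]]]';  python3 - <<'E'
from h import *
p,r,o=cur(); print(p,o["qpos"],o["grip_width"],o["force"],o["wrist_torque"])
yaw=33
q,Rt=pose_lip(Lp(yaw,.106),yaw,0); print(rel(q,Rt)); print("exp lip",p+r.apply(OFF))
for t in np.radians([1,3,5,7,9,11,13,15,17,20,23,26,29,32,35,38,41,43]):
    print(round(t,3),(OFF-R.from_rotvec([0,t,0]).apply(OFF))*1000)
E
```

```text
time_s: 12.07
tool_pos: [0.4372, 0.1653, 0.142]
tool_rot: [67.4, 89.9, 100.4]
force: [-0.3, 0.4, -4.3]
grip_width: 0.0115
[0.4372 0.1653 0.142 ] [ 36.1578   4.3279 -61.1277 113.5528   4.0939  64.386    6.3435] 0.011543003842382518 [-0.259   0.3951 -4.3073] [-0.1877  0.1651 -0.0127]
(array([-0.0105, -0.2237, -0.2203]), array([ 0.0003,  0.0007, -0.0016]))
exp lip [0.6066 0.2717 0.1061]
0.017 [-3.485   0.      0.6587]
0.052 [-10.4179  -0.       2.1582]
0.087 [-17.2942   0.       3.8987]
0.122 [-24.1055  -0.       5.8781]
0.157 [-30.8437   0.       8.094 ]
0.192 [-37.5004   0.      10.5437]
0.227 [-44.0675   0.      13.2242]
0.262 [-50.5371   0.      16.1323]
0.297 [-56.9013   0.      19.2644]
0.349 [-66.233   -0.      24.3742]
0.401 [-75.2844   0.      29.9653]
0.454 [-84.0308   0.      36.0226]
0.506 [-92.4482   0.      42.5292]
0.559 [-100.5136    0.       49.4675]
0.611 [-108.2048    0.       56.8183]
0.663 [-115.5007    0.       64.5617]
0.716 [-122.3814   -0.       72.6762]
0.75 [-126.7284    0.       78.2812]
```

```bash
python3 -m pendant '[[0,[-3.5,0,0.7],[0,0.017,0]],[0,[-10.4,0,2.2],[0,0.052,0]],[0,[-17.3,0,3.9],[0,0.087,0]],[0,[-24.1,0,5.9],[0,0.122,0]],[0,[-30.8,0,8.1],[0,0.157,0]],[0,[-37.5,0,10.5],[0,0.192,0]],[0,[-44.1,0,13.2],[0,0.227,0]],[0,[-50.5,0,16.1],[0,0.262,0]],[0,[-56.9,0,19.3],[0,0.297,0]]]';  python3 - <<'E'
from h import *
p,r,o=cur(); print(p,o["qpos"],o["grip_width"],o["force"],o["wrist_torque"])
print("exp lip",p+r.apply(OFF)); yaw=33
for t in (20,23,26,29,32,35,38,41,44):
  q,Rt=pose_lip(Lp(yaw,.106),yaw,t); a=rel(q,Rt); print(t,a[0],a[1])
E
```

```text
time_s: 12.82
tool_pos: [0.4552, 0.1762, 0.2009]
tool_rot: [180.0, 73.1, -147.1]
force: [0.1, 0.7, -3.9]
grip_width: 0.0117
[0.4552 0.1762 0.2009] [ 21.2201  22.1047 -57.8853  94.7999  17.2554  90.6495  -6.9982] 0.011727452618630984 [ 0.0762  0.7441 -3.9363] [ 0.1392 -0.3559  0.0456]
exp lip [0.6088 0.2719 0.1084]
20 [-7.9328  0.5027  0.8195] [-0.001   0.0549 -0.0005]
23 [-18.2165   0.5102   3.5464] [-0.001   0.1073 -0.0005]
26 [-28.3433   0.5181   6.8077] [-0.001   0.1596 -0.0005]
29 [-38.2856   0.5265  10.5945] [-0.0009  0.212  -0.0006]
32 [-48.0161   0.5353  14.8965] [-0.0009  0.2644 -0.0006]
35 [-57.5081   0.5445  19.7018] [-0.0009  0.3167 -0.0006]
38 [-66.7356   0.554   24.9974] [-0.0009  0.3691 -0.0006]
41 [-75.6733   0.5639  30.7686] [-0.0009  0.4214 -0.0007]
44 [-84.2967   0.5741  36.9996] [-0.0009  0.4738 -0.0007]
```

```bash
python3 -m pendant '[[0,[-8,0.5,0.8],[0,0.055,0]],[0,[-18.2,0.5,3.5],[0,0.107,0]],[0,[-28.3,0.5,6.8],[0,0.16,0]],[0,[-28.3,0.5,6.8],[0,0.16,0]],[0,[-28.3,0.5,6.8],[0,0.16,0]]]';  python3 - <<'E'
from h import *
p,r,o=cur(); print(p,o["qpos"],o["grip_width"],o["force"],o["wrist_torque"])
print("exp lip",p+r.apply(OFF)); yaw=33
for t in (26,29,32,35,38,41,44):
  q,Rt=pose_lip(Lp(yaw,.106),yaw,t); a=rel(q,Rt); print(t,a[0],a[1])
c={n:optics.read_camera(n) for n in("side","top")}
a=[]
for n in c:
    u,v=map(int,proj(c[n],[.58,.22,.12])); u0,v0=max(0,u-65),max(0,v-65)
    a.append(cv2.resize(c[n]["image"][v0:v0+130,u0:u0+130],(390,390),interpolation=cv2.INTER_CUBIC)); print(n,u0,v0)
cv2.imwrite("pics/g4.png",np.hstack(a))
E
```

```text
time_s: 13.23
tool_pos: [0.4671, 0.1854, 0.2248]
tool_rot: [179.7, 64.1, -147.2]
force: [-0.2, -0.9, -4.1]
grip_width: 0.0118
[0.4671 0.1854 0.2248] [ 13.0552  30.2326 -54.9202  84.8539  20.165  103.3114 -10.4584] 0.011803414108773712 [-0.1912 -0.8531 -4.1069] [ 0.3068 -0.6573 -0.0317]
exp lip [0.6064 0.2723 0.105 ]
26 [-0.9931 -0.716  -0.7211] [ 0.0008  0.0016 -0.0017]
29 [-11.4075  -0.6997   1.4535] [ 0.0009  0.0539 -0.0017]
32 [-21.6938  -0.684    4.1701] [ 0.0009  0.1063 -0.0017]
35 [-31.8239  -0.669    7.4214] [ 0.001   0.1587 -0.0017]
38 [-41.7699  -0.6548  11.1984] [ 0.001   0.211  -0.0016]
41 [-51.5047  -0.6413  15.4907] [ 0.001   0.2634 -0.0016]
44 [-61.0014  -0.6287  20.2866] [ 0.0011  0.3157 -0.0016]
side 116 150
top 81 109
```

View pics/g4.png

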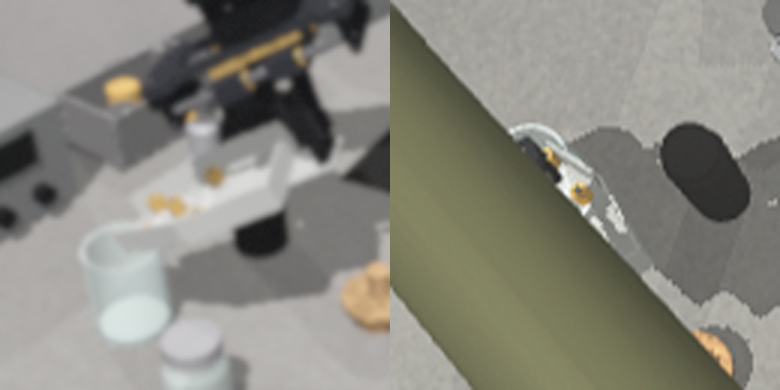

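```bash
python3 -m pendant '[[0,[-5.5,-0.5,0.5],[0,0.027,0]],[0,[-11.4,-0.7,1.5],[0,0.054,0]],[0,[-16.5,-0.7,2.7],[0,0.08,0]],[0,[-21.7,-0.7,4.2],[0,0.106,0]],[0,[-21.7,-0.7,4.2],[0,0.106,0]],[0,[-21.7,-0.7,4.2],[0,0.106,0]],[0,[-21.7,-0.7,4.2],[0,0.106,0]]]';  python3 - <<'E'
from h import *
p,r,o=cur(); print(p,o["qpos"],o["grip_width"],o["force"],o["wrist_torque"])
print("exp lip",p+r.apply(OFF)); yaw=33
for t in (32,35,38,41,44):
  q,Rt=pose_lip(Lp(yaw,.106),yaw,t); a=rel(q,Rt); print(t,a[0],a[1])
c={n:optics.read_camera(n) for n in("side","top")}
a=[]
for n in c:
    u,v=map(int,proj(c[n],[.58,.22,.12])); u0,v0=max(0,u-65),max(0,v-65)
    a.append(cv2.resize(c[n]["image"][v0:v0+130,u0:u0+130],(390,390),interpolation=cv2.INTER_CUBIC)); print(n,u0,v0)
cv2.imwrite("pics/g5.png",np.hstack(a))
E
```

```text
time_s: 13.92
tool_pos: [0.4775, 0.1908, 0.2434]
tool_rot: [-179.9, 58.0, -147.0]
force: [0.5, -0.1, -2.5]
grip_width: 0.012
[0.4775 0.1908 0.2434] [  7.9634  35.2032 -52.8604  77.7038  21.4293 111.8438 -11.932 ] 0.011993212018116525 [ 0.5024 -0.1364 -2.5283] [ 0.4317 -0.7524  0.0017]
exp lip [0.6055 0.27   0.1069]
32 [-0.0497  0.4222  1.8093] [-0.0004 -0.0002  0.0004]
35 [-10.4681   0.4186   3.965 ] [-0.0005  0.0521  0.0004]
38 [-20.7594   0.4153   6.663 ] [-0.0005  0.1045  0.0004]
41 [-30.8953   0.4123   9.8959] [-0.0005  0.1568  0.0004]
44 [-40.8482   0.4096  13.6548] [-0.0005  0.2092  0.0004]
side 116 150
top 81 109
```

View pics/g5.png

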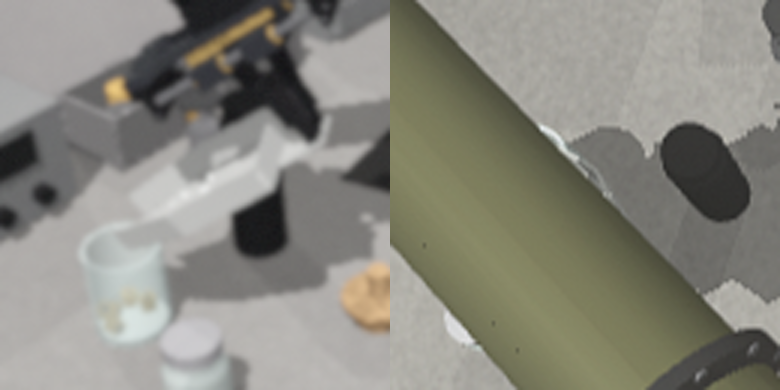

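Run:
```python
from h import *
c=optics.read_camera("side")
f=[telemetry.get_obs()["force"]]
cv2.imwrite("pics/g6.png",cv2.resize(c["image"][180:270,130:230],(800,600)[:1]*1+(600,) if 0 else (660,594),interpolation=cv2.INTER_LANCZOS4))
for d in models.landmark_of("side","spacer0"):
    print(round(d["confidence"],2),d["centre"][1]*512,d["centre"][0]*384)
print(f)
```

```text
0.73 243.3024 257.3184
[array([ 0.7862,  0.5071, -2.9511])]
```

View pics/g6.png

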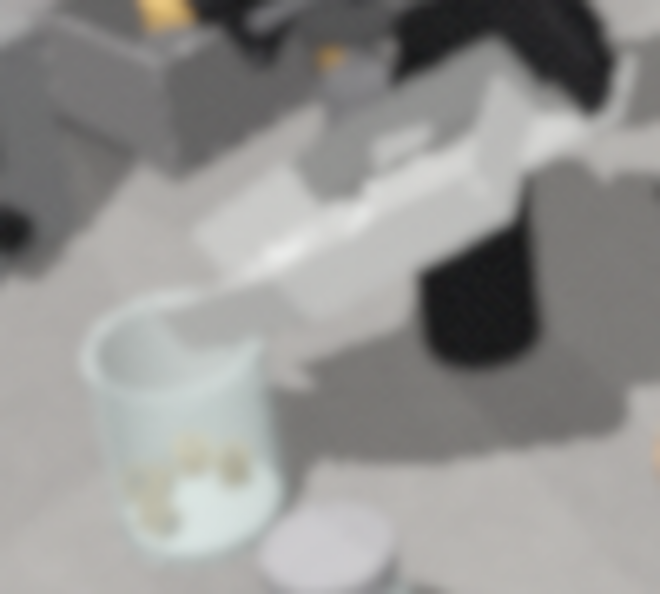

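```bash
python3 -m pendant '[[0,[-3.5,0,2],[0,0.017,0]],[0,[-7,0,3],[0,0.035,0]],[0,[-10,0,3],[0,0.035,0]],[0,[-7,0,3],[0,0.035,0]],[0,[-10,0,3],[0,0.035,0]],[0,[-7,0,3],[0,0.035,0]],[0,[-7,0,3],[0,0.035,0]],[0,[-7,0,3],[0,0.035,0]]]';  python3 - <<'E'
from h import *
p,r,o=cur(); print(p,o["qpos"],o["grip_width"],o["force"],o["wrist_torque"])
print("exp lip",p+r.apply(OFF)); yaw=33
for t,z in ((30,.11),(26,.12),(20,.14),(14,.16),(8,.18),(2,.2),(0,.22)):
  q,Rt=pose_lip(Lp(yaw,z,.016+.0*(z-.1)),yaw,t); a=rel(q,Rt); print(t,q,a[0],a[1])
E
```

```text
time_s: 14.78
tool_pos: [0.4829, 0.1944, 0.2475]
tool_rot: [-180.0, 55.9, -147.0]
force: [-0.9, 0.3, -3.6]
grip_width: 0.0116
[0.4829 0.1944 0.2475] [  5.5885  36.8503 -51.164   75.0044  21.4725 114.4789 -11.9782] 0.011608416289855795 [-0.9464  0.2818 -3.6122] [ 0.47   -0.7966  0.0153]
exp lip [0.6066 0.2709 0.1055]
30 [0.4747 0.1894 0.2412] [10.6078  0.2969 -4.3916] [ 0.     -0.0717  0.0003]
26 [0.4673 0.1847 0.24  ] [ 16.476    0.2986 -11.0121] [ 0.     -0.1415  0.0003]
20 [0.4575 0.1783 0.2422] [ 21.1849   0.3001 -21.8914] [ 0.     -0.2463  0.0003]
14 [0.4494 0.173  0.2433] [ 25.7421   0.3014 -30.5495] [ 0.0001 -0.351   0.0003]
8 [0.4429 0.1688 0.2435] [ 29.9163   0.3027 -37.0143] [ 0.0001 -0.4557  0.0003]
2 [0.4383 0.1658 0.243 ] [ 33.4803   0.3037 -41.3379] [ 0.0001 -0.5604  0.0003]
0 [0.4371 0.165  0.256 ] [ 23.4548   0.301  -49.7927] [ 0.0001 -0.5953  0.0003]
```

```bash
python3 -m pendant '[[0,[5,0,-2],[0,-0.035,0]],[0,[11,0,-4],[0,-0.072,0]],[0,[16,0,-11],[0,-0.14,0]],[0,[21,0,-22],[0,-0.246,0]],[0,[26,0,-31],[0,-0.35,0]],[0,[30,0,-37],[0,-0.456,0]],[0,[33,0,-41],[0,-0.56,0]],[0,[28,0,-46],[0,-0.585,0]],[0,[23,0,-50],[0,-0.595,0]],[0,[23,0,-50],[0,-0.595,0]]]';  python3 - <<'E'
from h import *
p,r,o=cur(); print(p,o["qpos"],o["grip_width"],o["force"],o["wrist_torque"])
print("exp lip",p+r.apply(OFF))
c={n:optics.read_camera(n) for n in("side","top")}
a=[]
for n in c:
    u,v=map(int,proj(c[n],[.58,.22,.12])); u0,v0=max(0,u-65),max(0,v-65)
    a.append(cv2.resize(c[n]["image"][v0:v0+130,u0:u0+130],(390,390),interpolation=cv2.INTER_CUBIC)); print(n,u0,v0)
cv2.imwrite("pics/g7.png",np.hstack(a))
E
```

```text
time_s: 15.62
tool_pos: [0.4376, 0.1643, 0.2581]
tool_rot: [-81.8, 89.7, -48.9]
force: [0.5, 0.2, -2.7]
grip_width: 0.0116
[0.4376 0.1643 0.2581] [ 39.2681  -5.1747 -59.0421 104.6718  -4.2873  77.9327  14.1186] 0.011592605212121531 [ 0.5028  0.1648 -2.6954] [-0.1    -0.0113 -0.0781]
exp lip [0.6073 0.2701 0.2223]
side 116 150
top 81 109
```

View pics/g7.png

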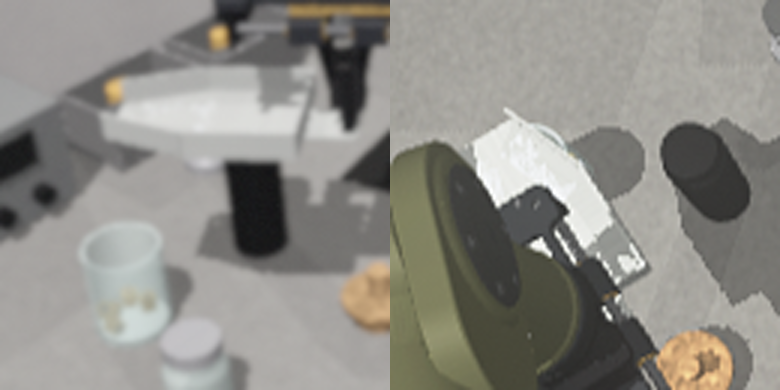

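Run:
```python
from h import *
p,r,o=cur()
Rt,_=Rtool(99.7)
print(rel([.5665,-.2735,.256],Rt))
```

```text
(array([   1.0883, -438.1108, -131.3511]), array([-1.1635, -0.0003, -0.    ]))
```

```bash
python3 -m pendant '[[0,[0,-6,-2],[-0.015,0,0]],[0,[0,-17,-5],[-0.046,0,0]],[0,[0,-34,-10],[-0.092,0,0]],[0,[0,-57,-17],[-0.153,0,0]],[0,[0,-82,-25],[-0.219,0,0]],[0,[0,-107,-32],[-0.285,0,0]],[0,[0,-132,-40],[-0.351,0,0]],[0,[0,-157,-47],[-0.418,0,0]],[0,[0,-182,-55],[-0.484,0,0]],[0,[0,-207,-62],[-0.55,0,0]]]';  python3 - <<'E'
from h import *
p,r,o=cur(); print(p,o["qpos"],o["grip_width"],o["force"])
Rt,_=Rtool(99.7)
print(rel([.5665,-.2735,.256],Rt))
E
```

```text
time_s: 16.55
tool_pos: [0.4991, -0.0427, 0.255]
tool_rot: [77.8, 89.8, 142.6]
force: [0.4, 0.9, -3.0]
grip_width: 0.0115
[ 0.4991 -0.0427  0.255 ] [ 46.9837   1.9596 -45.5193 101.0136   1.2875  77.8091  66.0484] 0.011527120771128527 [ 0.4457  0.9456 -2.966 ]
(array([  -1.758 , -159.1121, -180.2978]), array([-0.6084,  0.0021, -0.0037]))
```

```bash
python3 -m pendant '[[0,[0,-17,-20],[-0.066,0,0]],[0,[0,-34,-39],[-0.132,0,0]],[0,[0,-52,-59],[-0.198,0,0]],[0,[0,-69,-78],[-0.264,0,0]],[0,[0,-86,-98],[-0.33,0,0]],[0,[0,-103,-117],[-0.395,0,0]],[0,[0,-119,-135],[-0.456,0,0]],[0,[0,-134,-152],[-0.512,0,0]],[0,[0,-147,-167],[-0.563,0,0]],[0,[0,-155,-176],[-0.593,0,0]]]';  python3 - <<'E'
from h import *
p,r,o=cur(); print(p,o["qpos"],o["grip_width"],o["force"])
Rt,_=Rtool(99.7)
print(rel([.5665,-.2735,.056],Rt))
E
```

```text
time_s: 17.38
tool_pos: [0.5637, -0.2705, 0.2533]
tool_rot: [41.2, 89.8, 139.8]
force: [-1.0, -0.3, -1.9]
grip_width: 0.0115
[ 0.5637 -0.2705  0.2533] [ 54.8051  19.4671 -40.1151  84.4466  12.4662  80.8617 112.8429] 0.011526223282584446 [-1.003  -0.2859 -1.8878]
(array([197.2353,  -2.8811,  -3.9733]), array([-0.0199,  0.0031, -0.0027]))
```

Now lower over the mat to just above contact.

```bash
python3 -m pendant '[[0,[6,-2,-2],[-0.01,0,0]],[0,[20,-3,-4],[-0.02,0.003,0]],[0,[42,-3,-4],[-0.02,0.003,0]],[0,[68,-3,-4],[-0.02,0.003,0]],[0,[95,-3,-4],[-0.02,0.003,0]],[0,[122,-3,-4],[-0.02,0.003,0]],[0,[148,-3,-4],[-0.02,0.003,0]],[0,[170,-3,-4],[-0.02,0.003,0]],[0,[187,-3,-4],[-0.02,0.003,0]],[0,[197,-3,-4],[-0.02,0.003,0]]]';  python3 -m pendant '[[0,[0,0,0],[0,0,0]],[0,[0,0,0],[0,0,0]]]'
python3 - <<'E'
from h import *
p,r,o=cur(); print(p,o["qpos"],o["grip_width"],o["force"])
Rt,_=Rtool(99.7)
print(rel([.5665,-.2735,.043],Rt))
E
```

```text
time_s: 18.22
tool_pos: [0.5651, -0.2685, 0.0549]
tool_rot: [62.1, 89.7, 161.9]
force: [-0.4, -0.3, -2.9]
grip_width: 0.0117
time_s: 18.38
tool_pos: [0.5664, -0.2702, 0.0586]
tool_rot: [137.6, 89.9, -122.7]
force: [0.6, -0.1, -2.9]
grip_width: 0.0116
[ 0.5664 -0.2702  0.0586] [ 52.3122  28.8102 -37.1299  96.4018  19.4439  61.3786 108.8553] 0.011578932531897875 [ 0.6075 -0.0973 -2.882 ]
(array([15.5938,  0.4097, -3.269 ]), array([ 0.0001, -0.001 , -0.001 ]))
```

```bash
python3 -m pendant '[[0,[4,0,-1],[0,0,0]],[0,[8,0,-2],[0,0,0]],[0,[11,0,-3],[0,0,0]],[0,[13,0,-3],[0,0,0]],[0,[14,0,-3],[0,0,0]],[0,[14,0,-3],[0,0,0]]]'
python3 - <<'E'
from h import *
p,r,o=cur(); print(p,o["grip_width"],o["force"],o["wrist_torque"])
E
```

```text
time_s: 18.88
tool_pos: [0.5664, -0.2746, 0.0455]
tool_rot: [176.4, 89.8, -84.0]
force: [0.5, 0.6, -2.3]
grip_width: 0.0116
[ 0.5664 -0.2746  0.0455] 0.011642758759731179 [ 0.4502  0.6458 -2.2549] [-0.1408 -0.1388  0.0289]
```

```bash
python3 -m pendant '[[0,[1,0,0],[0,0,0]],[0,[2,0,0],[0,0,0]],[0,[3,0,0],[0,0,0]],[0,[3,0,0],[0,0,0]]]'
python3 - <<'E'
from h import *
p,r,o=cur(); print(p,o["grip_width"],o["force"],o["wrist_torque"])
E
```

```text
time_s: 19.22
tool_pos: [0.567, -0.2745, 0.0434]
tool_rot: [-165.7, 89.8, -66.1]
force: [-1.5, -1.4, 2.5]
grip_width: 0.0118
[ 0.567  -0.2745  0.0434] 0.011810329472602021 [-1.4794 -1.4368  2.4894] [0.6296 0.053  0.1288]
```

```bash
python3 -m pendant '[[15,[0,0,0],[0,0,0]],[22,[0,0,0],[0,0,0]],[28,[0,0,0],[0,0,0]],[28,[0,0,0],[0,0,0]],[28,[0,0,0],[0,0,0]],[28,[-4,0,0],[0,0,0]],[28,[-14,0,0],[0,0,0]],[28,[-30,0,0],[0,0,0]],[28,[-52,0,0],[0,0,0]],[28,[-78,0,0],[0,0,0]]]' 20
python3 - <<'E'
from h import *
p,r,o=cur(); print(p,o["qpos"],o["grip_width"],o["force"],o["wrist_torque"])
c={n:optics.read_camera(n) for n in("side","top")}
a=[]
for n in c:
    u,v=map(int,proj(c[n],[.56,-.2,.06])); u0,v0=max(0,u-65),max(0,v-65)
    a.append(cv2.resize(c[n]["image"][v0:v0+130,u0:u0+130],(390,390),interpolation=cv2.INTER_CUBIC)); print(n,u0,v0)
    P=cloud(c[n]); np.save(f"pics/{n}.npy",P)
    v,u=map(int,(0,0))
    for l in("stopper","jar_rim","jar"):
      for d in models.landmark_of(n,l)[:2]:
        uu,vv=d["centre"][1]*512,d["centre"][0]*384; print(n,l,round(d["confidence"],2),uu,vv,atz(c[n],uu,vv,.09 if "rim" in l else 0))
    q=proj(c[n],[.446,.137,.03]); u,v=map(int,q); M=P[v-40:v+40,u-40:u+40].reshape(-1,3); I=c[n]["image"][v-40:v+40,u-40:u+40]
    cv2.imwrite(f"pics/stop_{n}.png",cv2.resize(I,(400,400),interpolation=cv2.INTER_CUBIC))
cv2.imwrite("pics/g8.png",np.hstack(a))
cv2.imwrite("pics/g9.png",np.hstack([cv2.imread("pics/stop_side.png"),cv2.imread("pics/stop_top.png")]))
E
```

```text
time_s: 20.05
tool_pos: [0.5658, -0.2739, 0.1212]
tool_rot: [142.9, 89.9, -117.5]
force: [0.4, -0.6, -0.3]
grip_width: 0.028
[ 0.5658 -0.2739  0.1212] [ 53.7392  25.1634 -38.536   93.3162  16.81    67.4294 110.9834] 0.027980473452314938 [ 0.3901 -0.5579 -0.2689] [ 0.0479 -0.1396  0.0094]
side 211 109
side stopper 0.87 239.616 254.09279999999998 [ 0.4444  0.1445 -0.    ]
side stopper 0.85 298.7008 231.3984 [ 0.3648 -0.0394  0.    ]
side jar 0.85 156.6208 256.2048 [0.6295 0.2865 0.    ]
top 240 119
top stopper 0.82 182.784 232.89600000000002 [0.4361 0.147  0.    ]
top stopper 0.63 249.1904 257.8944 [ 0.363 -0.041  0.   ]
top jar_rim 0.65 128.0 165.3888 [0.6129 0.2802 0.09  ]
top jar_rim 0.59 124.5184 164.3904 [0.6158 0.2897 0.09  ]
top jar 0.67 139.2128 169.1904 [0.6238 0.2773 0.    ]
top jar 0.51 289.6896 190.3104 [ 0.5548 -0.1609  0.    ]
```

View pics/g8.png

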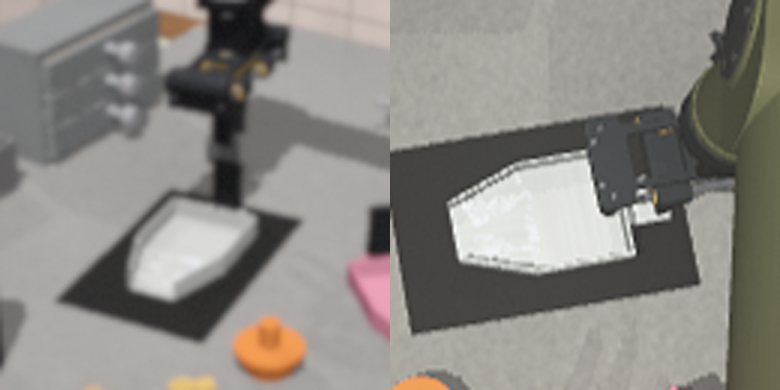

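View pics/g9.png

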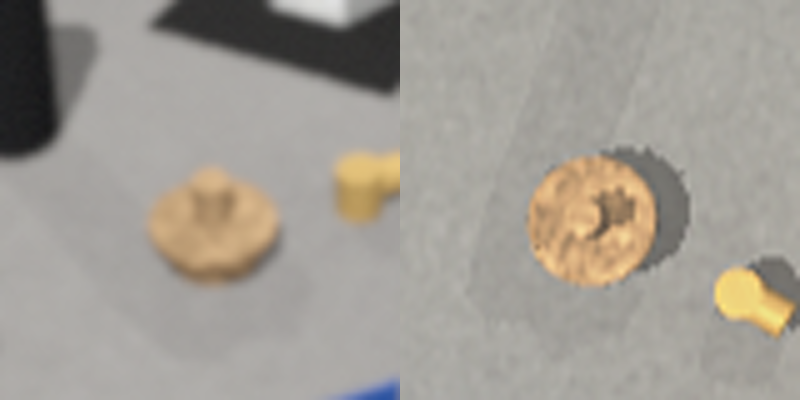

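```bash
cat >> h.py <<'E'
from scipy.optimize import minimize
def hullmask(c,xy,rings,S=4):
    pts=[]
    for r_,z in rings:
        for a in np.linspace(0,2*np.pi,60,endpoint=False): pts.append(proj(c,[xy[0]+r_*np.cos(a),xy[1]+r_*np.sin(a),z]))
    h=cv2.convexHull(np.float32(pts)); M=np.zeros((384,512),np.uint8)
    cv2.fillPoly(M,[np.int32(np.round((h+0)*256))],255,cv2.LINE_AA,8); return M/255.
def fit(cs,masks,parts,x0):
    def cost(xy):
        s=0
        for c,m in zip(cs,masks):
            H=np.max([hullmask(c,xy,p) for p in parts],0); s+=np.abs(H-m).sum()/m.sum()
        return s
    best=minimize(cost,x0,method="Nelder-Mead",options=dict(initial_simplex=np.array(x0)+np.array([[0,0],[.008,0],[0,.008]]),xatol=1e-4,fatol=1e-4)); return best.x,best.fun
STOP=[[(.025,0),(.0295,.022),(.036,.022),(.036,.029)],[(.0105,.029),(.0105,.056)]]
JARP=[[(.036,0),(.036,.09)]]
E
python3 - <<'E'
from h import *
c={n:optics.read_camera(n) for n in("side","top")}
cork={}
for n in c:
    hsv=cv2.cvtColor(c[n]["image"],cv2.COLOR_BGR2HSV); u,v=map(int,proj(c[n],[.445,.14,.028]))
    m=np.zeros((384,512)); w=35
    sub=hsv[v-w:v+w,u-w:u+w]; k=((sub[...,1]>75)&(sub[...,0]<25)&(sub[...,2]>60)).astype(np.uint8)
    nl,lab,st,_=cv2.connectedComponentsWithStats(k); i=1+np.argmax(st[1:,4]); 
    k=cv2.morphologyEx((lab==i).astype(np.uint8),cv2.MORPH_CLOSE,np.ones((5,5)))
    m[v-w:v+w,u-w:u+w]=k; cork[n]=m; print(n,m.sum())
    print("stopper",n,fit([c[n]],[m],STOP,[.445,.14]))
print("stopper both",fit(list(c.values()),[cork[n] for n in c],STOP,[.445,.14]))
jm={}
for n in c:
    for d in models.masks_of(n,"jar")[:3]:
        m=d["pixels"].astype(float)
        v,u=np.nonzero(m); q=proj(c[n],[.62,.28,.045])
        if np.hypot(u.mean()-q[0],v.mean()-q[1])<15: jm[n]=m; print("jar",n,d["confidence"],fit([c[n]],[m],JARP,[.62,.28])); break
if len(jm)==2: print(fit([c[n] for n in jm],list(jm.values()),JARP,[.62,.28]))
np.savez("pics/m.npz",**{k+"_c":v for k,v in cork.items()},**{k+"_j":v for k,v in jm.items()})
E
```

```text
side 384.0
stopper side (array([0.438 , 0.1397]), np.float64(0.31502246732026146))
top 518.0
stopper top (array([0.4381, 0.1444]), np.float64(0.14179725944431826))
stopper both (array([0.4359, 0.1437]), np.float64(0.47236137135034195))
jar side 0.66 (array([0.6182, 0.2801]), np.float64(0.1370611954459203))
jar top 0.74 (array([0.6211, 0.2839]), np.float64(0.16499526019059024))
(array([0.6203, 0.2819]), np.float64(0.32921725346955655))
```

Run:
```python
from h import *
p,r,o=cur()
Rt,_=Rtool(33)
print(rel([.437,.143,.15],Rt))
```

```text
(array([-30.9836,  57.529 , 432.7659]), array([ 1.1631, -0.0024,  0.0005]))
```

```bash
python3 -m pendant '[[28,[-10,0,5],[0.01,0,0]],[28,[-22,2,18],[0.05,0,0]],[28,[-31,5,40],[0.11,0,0]],[35,[-31,9,66],[0.178,0,0]],[45,[-31,13,94],[0.253,0,0]],[45,[-31,16,124],[0.334,0,0]],[45,[-31,20,154],[0.414,0,0]],[45,[-31,25,184],[0.495,0,0]],[45,[-31,29,214],[0.576,0,0]],[45,[-31,33,244],[0.656,0,0]]]'
python3 - <<'E'
from h import *
p,r,o=cur(); print(p,o["qpos"],o["grip_width"])
Rt,_=Rtool(33)
print(rel([.437,.143,.15],Rt))
E
```

```text
time_s: 21.48
tool_pos: [0.4925, -0.0373, 0.1515]
tool_rot: [-134.5, 89.8, -72.6]
force: [0.1, -0.2, 0.5]
grip_width: 0.0448
[ 0.4925 -0.0373  0.1515] [ 42.8459   5.8925 -43.4954 110.0469   4.6753  65.6801  59.4006] 0.04483951512651416
(array([  0.8268, 134.0478, 132.7239]), array([ 0.5031, -0.0019,  0.0033]))
```

```bash
python3 -m pendant '[[45,[0,20,20],[0.075,0,0]],[45,[0,40,40],[0.15,0,0]],[45,[0,60,60],[0.225,0,0]],[45,[0,80,79],[0.3,0,0]],[45,[0,98,97],[0.37,0,0]],[45,[0,114,113],[0.43,0,0]],[45,[0,125,124],[0.475,0,0]],[45,[0,132,130],[0.495,0,0]],[45,[0,134,133],[0.503,0,0]],[45,[0,134,133],[0.503,0,0]]]'
python3 - <<'E'
from h import *
p,r,o=cur(); print(p,o["qpos"],o["grip_width"])
Rt,_=Rtool(33)
print(rel([.437,.143,.08],Rt))
c={n:optics.read_camera(n) for n in("side","top")}
a=[]
for n in c:
    u,v=map(int,proj(c[n],[.437,.143,.08])); u0,v0=max(0,u-50),max(0,v-50)
    a.append(cv2.resize(c[n]["image"][v0:v0+100,u0:u0+100],(400,400),interpolation=cv2.INTER_CUBIC)); print(n,u0,v0)
cv2.imwrite("pics/g10.png",np.hstack(a))
E
```

```text
time_s: 22.32
tool_pos: [0.4369, 0.1423, 0.1508]
tool_rot: [-101.4, 89.8, -68.0]
force: [0.5, -0.3, -0.1]
grip_width: 0.0449
[0.4369 0.1423 0.1508] [ 31.3161   1.0185 -52.5117 114.1066   1.1151  65.2749  11.6962] 0.04488240571427117
(array([70.7867,  0.7857,  0.5593]), array([ 0.0062, -0.0007,  0.0035]))
side 190 181
top 128 180
```

View pics/g10.png

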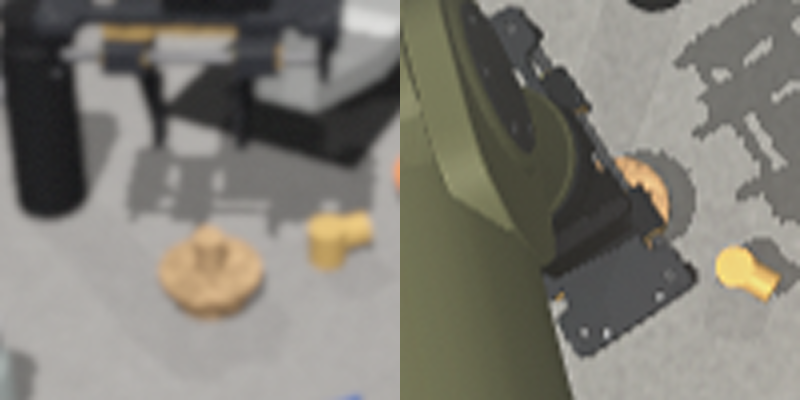

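```bash
python3 -m pendant '[[45,[10,1,0],[0.006,0,0]],[45,[26,1,0],[0.006,0,0]],[45,[44,1,0],[0.006,0,0]],[45,[58,1,0],[0.006,0,0]],[45,[67,1,0],[0.006,0,0]],[45,[70,1,0],[0.006,0,0]],[45,[70,1,0],[0.006,0,0]]]'
python3 - <<'E'
from h import *
p,r,o=cur(); print(p,o["qpos"],o["grip_width"])
Rt,_=Rtool(33)
print(rel([.437,.143,.049],Rt))
c={n:optics.read_camera(n) for n in("side","top")}
a=[]
for n in c:
    im=cv2.resize(c[n]["image"],None,fx=4,fy=4,interpolation=cv2.INTER_CUBIC)
    for q,col in ((p+r.apply([.017,0,0]),(0,0,255)),([.437,.143,.056],(0,255,0)),([.437,.143,.029],(255,0,0))):
        uu,vv=proj(c[n],q); cv2.circle(im,(int(uu*4+2),int(vv*4+2)),4,col,-1)
    u,v=map(int,proj(c[n],[.437,.143,.05])); a.append(im[(v-50)*4:(v+50)*4,(u-50)*4:(u+50)*4])
cv2.imwrite("pics/g11.png",np.hstack(a))
E
```

```text
time_s: 23.0
tool_pos: [0.436, 0.1414, 0.0794]
tool_rot: [-152.7, 89.8, -119.8]
force: [0.4, -0.2, 0.1]
grip_width: 0.0453
[0.436  0.1414 0.0794] [ 28.9453   8.2064 -52.446  118.3229   7.878   57.0446   5.3202] 0.0452939003862329
(array([30.3795,  0.8438,  1.8079]), array([-0.0025, -0.0027,  0.0014]))
```

View pics/g11.png

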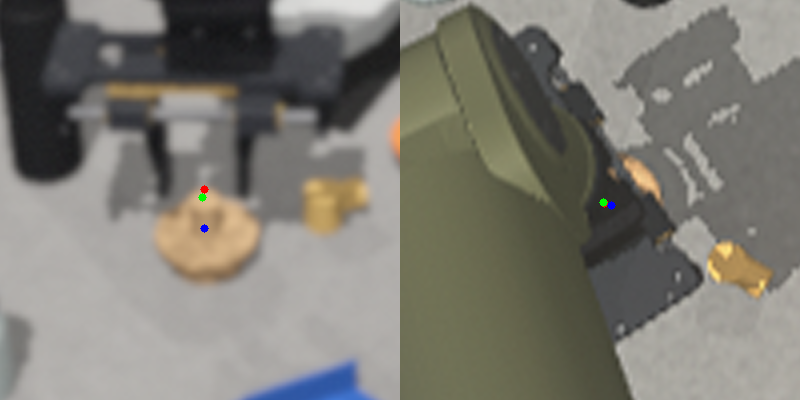

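```bash
python3 -m pendant '[[45,[6,0,0],[0,0,0]],[45,[14,0,0],[0,0,0]],[45,[22,0,0],[0,0,0]],[45,[28,0,0],[0,0,0]],[45,[30,0,0],[0,0,0]],[45,[30,0,0],[0,0,0]]]'; python3 -m pendant '[[35,[0,0,0],[0,0,0]],[28,[0,0,0],[0,0,0]],[22,[0,0,0],[0,0,0]],[16,[0,0,0],[0,0,0]],[10,[0,0,0],[0,0,0]],[5,[0,0,0],[0,0,0]],[5,[0,0,0],[0,0,0]],[5,[0,0,0],[0,0,0]]]' 15;python3 - <<'E'
from h import *
p,r,o=cur(); print(p,o["qpos"],o["grip_width"],o["force"])
E
```

```text
time_s: 23.6
tool_pos: [0.4358, 0.1416, 0.0494]
tool_rot: [-148.5, 89.8, -115.6]
force: [-0.1, 0.2, 0.3]
grip_width: 0.045
time_s: 24.27
tool_pos: [0.4367, 0.1417, 0.0505]
tool_rot: [-108.8, 89.8, -75.9]
force: [0.1, -0.4, 0.6]
grip_width: 0.0198
[0.4367 0.1417 0.0505] [ 27.2903  11.4919 -51.5963 119.6781  11.3974  53.7014   2.3357] 0.019752522123344926 [ 0.0616 -0.4408  0.5705]
```

```bash
python3 -m pendant '[[5,[0,0,0],[0,0,0]],[5,[0,0,0],[0,0,0]],[5,[-4,0,0],[0,0,0]],[5,[-12,0,0],[0,0,0]],[5,[-24,0,0],[0,0,0]],[5,[-42,0,0],[0,0,0]],[5,[-64,0,0],[0,0,0]],[5,[-86,0,0],[0,0,0]],[5,[-104,0,0],[0,0,0]],[5,[-114,0,0],[0,0,0]]]' 40;python3 - <<'E'
from h import *
p,r,o=cur(); print(p,o["qpos"],o["grip_width"],o["force"])
Rt,_=Rtool(33)
print(rel([JAR[0],.281,.165],Rt))
c={n:optics.read_camera(n) for n in("side","top")}
a=[]
for n in c:
    im=cv2.resize(c[n]["image"],None,fx=4,fy=4,interpolation=cv2.INTER_CUBIC)
    u,v=map(int,proj(c[n],p)); a.append(im[(v-50)*4:(v+50)*4,(u-50)*4:(u+50)*4])
cv2.imwrite("pics/g12.png",np.hstack(a))
E
```

```text
time_s: 25.1
tool_pos: [0.4377, 0.1427, 0.1674]
tool_rot: [-65.9, 89.7, -33.0]
force: [0.9, -0.5, -0.9]
grip_width: 0.0191
[0.4377 0.1427 0.1674] [ 32.294   -0.4228 -52.8937 112.9859  -0.0807  67.0751  12.3441] 0.01913256389986202 [ 0.9232 -0.5443 -0.852 ]
(array([  2.8521,  17.0338, 228.1837]), array([-0.0015,  0.0023,  0.0052]))
```

View pics/g12.png

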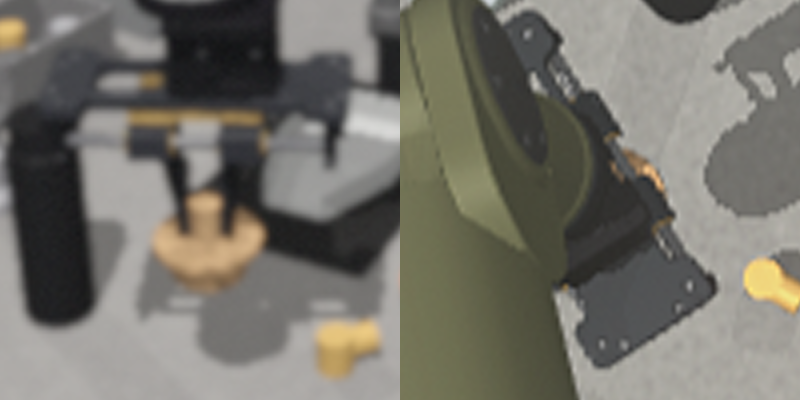

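```bash
python3 -m pendant '[[5,[0,0,5],[0,0,0]],[5,[0,2,18],[0,0,0]],[5,[0,4,40],[0,0,0]],[5,[0,6,68],[0,0,0]],[5,[0,8,98],[0,0,0]],[5,[0,10,128],[0,0,0]],[5,[0,12,158],[0,0,0]],[5,[0,14,186],[0,0,0]],[5,[0,16,208],[0,0,0]],[5,[0,17,222],[0,0,0]]]';python3 -m pendant '[[5,[0,0,6],[0,0,0]],[5,[0,0,6],[0,0,0]],[5,[0,0,6],[0,0,0]]]';python3 - <<'E'
from h import *
p,r,o=cur(); print(p,o["qpos"],o["grip_width"],o["force"])
Rt,_=Rtool(33)
print(rel([JAR[0],.281,.165],Rt))
c={n:optics.read_camera(n) for n in("side","top")}
a=[]
for n in c:
    im=cv2.resize(c[n]["image"],None,fx=4,fy=4,interpolation=cv2.INTER_CUBIC)
    u,v=map(int,proj(c[n],[.62,.281,.1])); u=max(u,50);a.append(im[(v-50)*4:(v+50)*4,(u-50)*4:(u+50)*4]); print(n,u-50,v-50)
    for xy in([p[0],p[1]],):
      for z in (.022,.029,0): print(n,z,proj(c[n],[p[0],p[1],p[2]-.0505+z]))
    print("rim",proj(c[n],[.62,.281,.09]))
cv2.imwrite("pics/g13.png",np.hstack(a))
E
```

```text
time_s: 26.03
tool_pos: [0.6142, 0.2787, 0.1606]
tool_rot: [179.2, 89.8, -147.9]
force: [-0.4, -0.2, -0.4]
grip_width: 0.0188
time_s: 26.28
tool_pos: [0.6178, 0.2799, 0.1624]
tool_rot: [-154.0, 89.8, -121.1]
force: [-0.8, -0.7, -0.6]
grip_width: 0.0189
[0.6178 0.2799 0.1624] [  7.7137  32.6386 -49.0656  82.7088  24.9122  76.1378  -9.9809] 0.018888587977365992 [-0.7653 -0.6541 -0.5511]
(array([-2.5915, -0.3172,  2.4363]), array([-0.0015, -0.0039,  0.0019]))
side 104 177
side 0.022 (np.float64(153.89509973865978), np.float64(217.5036244394929))
side 0.029 (np.float64(153.48812405734938), np.float64(215.32935869111608))
side 0 (np.float64(155.15712531024815), np.float64(224.2459903839274))
rim (np.float64(155.53185347765228), np.float64(230.73745746866285))
top 76 111
top 0.022 (np.float64(122.62559340312484), np.float64(159.4465495589525))
top 0.029 (np.float64(121.69315121633772), np.float64(158.7441760062178))
top 0 (np.float64(125.47254105497146), np.float64(161.59104791500323))
rim (np.float64(127.82409426209907), np.float64(162.838113831304))
```

View pics/g13.png

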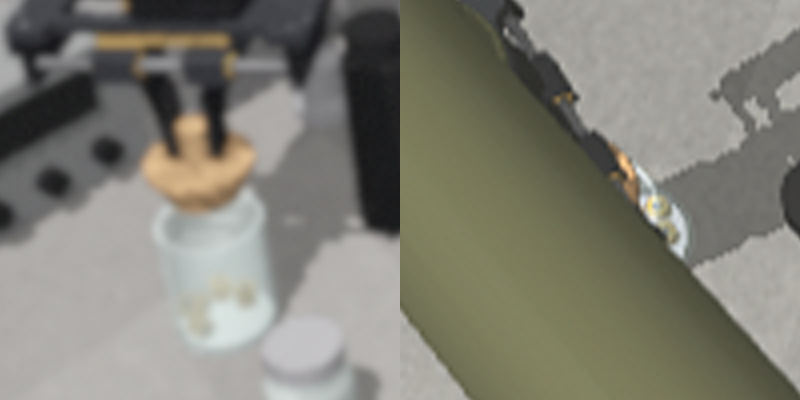

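Run:
```python
from h import *
p,r,o=cur(); c=optics.read_camera("side")
hsv=cv2.cvtColor(c["image"],cv2.COLOR_BGR2HSV)
u,v=map(int,proj(c,[p[0],p[1],.137])); w=22
sub=hsv[v-w:v+w,u-w:u+w]; k=((sub[...,1]>70)&(sub[...,0]<25)&(sub[...,2]>50)).astype(np.uint8)
print("\n".join("".join(".#"[q] for q in row) for row in k[4:40]))
print("origin row,col",v-w+4,u-w)
z0=p[2]-.0505
for dy in (-4,0,4):
    q=p+r.apply([0,dy/1000,0]); s=[]
    for R_,z in ((.025,0),(.036,.022)):
        a=np.linspace(0,2*np.pi,200); P=np.array([proj(c,[q[0]+R_*np.cos(t),q[1]+R_*np.sin(t),z0+z]) for t in a]); s+=[P[:,1].max(),P[:,0].min(),P[:,0].max(),P[P[:,0].argmin(),1]]
    print(dy,np.round(s,1))
a=np.linspace(0,2*np.pi,200)
for xy in ([.62,.281],[.618,.28],[.6155,.2835],[.6205,.2765]):
    P=np.array([proj(c,[xy[0]+.036*np.cos(t),xy[1]+.036*np.sin(t),.09]) for t in a]);B=np.array([proj(c,[xy[0]+.036*np.cos(t),xy[1]+.036*np.sin(t),.0]) for t in a]); print(xy,"rim rows",P[:,1].min(),P[:,1].max(),"cols",P[:,0].min(),P[:,0].max(),"base bottom",B[:,1].max())
cv2.imwrite("pics/g14.png",cv2.resize(c["image"][210:275,125:190],None,fx=9,fy=9,interpolation=cv2.INTER_CUBIC))
```

```text
............................................
............................................
............................................
............................................
............................................
............................................
............................................
......................###...................
.................########...................
................##########..................
................##########..................
................#########...................
................#########....###............
................##########...#####..........
.............##..#########..#######.........
...........#####.#########..########........
..........################.#########........
..........##########################........
.........###########################........
.........###########################........
.........###########################........
.........##########################.........
..........#########################.........
..........########################..........
...........#########
[... 541 characters left out ...]
1
-4 [228.5 146.1 165.2 224.4 224.2 140.4 168.2 218.3]
0 [229.5 145.6 164.8 225.3 225.2 140.  167.8 219.2]
4 [230.4 145.2 164.4 226.2 226.1 139.5 167.4 220.1]
[0.62, 0.281] rim rows 222.83977056009383 239.0815222316913 cols 141.81367240356923 169.09560673271196 base bottom 265.14470740429863
[0.618, 0.28] rim rows 222.91018431626864 239.16118066588234 cols 142.59706291983747 169.87859082307097 base bottom 265.22925949871416
[0.6155, 0.2835] rim rows 223.83203303375686 240.19031213340142 cols 142.16916044075356 169.544986536636 base bottom 266.30139327097936
[0.6205, 0.2765] rim rows 221.99420671028992 238.13897257087882 cols 143.02214757816478 170.21002332531134 base bottom 264.1640480271216
```

View pics/g14.png

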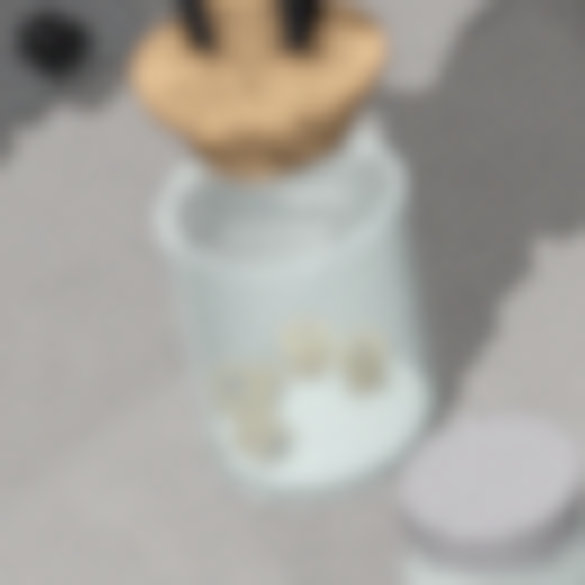

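```bash
python3 -m pendant '[[5,[4,1,0],[0,0,0]],[5,[9,1,0],[0,0,0]],[5,[14,1,0],[0,0,0]],[5,[19,1,0],[0,0,0]],[5,[24,1,0],[0,0,0]],[5,[27,1,0],[0,0,0]],[5,[28,1,0],[0,0,0]]]';python3 - <<'E'
from h import *
p,r,o=cur(); print(p,o["qpos"],o["grip_width"],o["force"],o["wrist_torque"])
c=optics.read_camera("side")
cv2.imwrite("pics/g15.png",cv2.resize(c["image"][205:275,120:190],None,fx=8,fy=8,interpolation=cv2.INTER_CUBIC))
E
```

```text
time_s: 27.02
tool_pos: [0.6178, 0.2806, 0.1349]
tool_rot: [-135.5, 89.8, -102.6]
force: [-0.1, -0.7, 0.2]
grip_width: 0.0194
[0.6178 0.2806 0.1349] [  7.4024  33.8231 -48.4157  84.4107  25.881   73.5084 -10.7361] 0.01941536443994509 [-0.1315 -0.666   0.2268] [-0.0017 -0.1549 -0.0046]
```

View pics/g15.png

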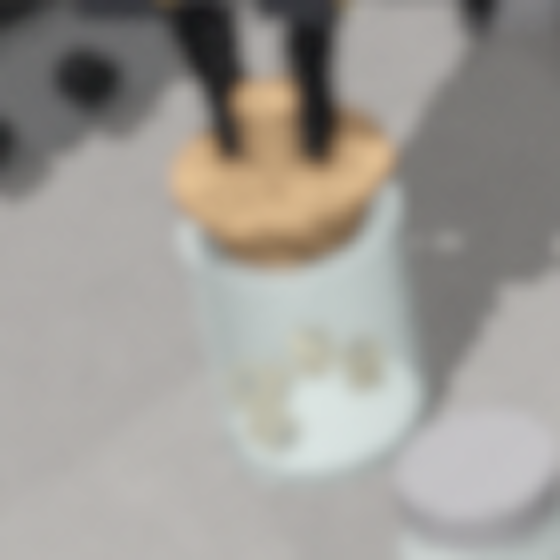

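```bash
python3 -m pendant '[[5,[3,0,0],[0,0,0]],[5,[6,0,0],[0,0,0]],[5,[8,0,0],[0,0,0]],[5,[10,0,0],[0,0,0]],[5,[10,0,0],[0,0,0]]]';python3 - <<'E'
from h import *
p,r,o=cur(); print(p,o["grip_width"],o["force"],o["wrist_torque"])
E
```

```text
time_s: 27.48
tool_pos: [0.618, 0.2807, 0.1254]
tool_rot: [-126.4, 89.8, -93.5]
force: [-0.4, -0.3, 0.2]
grip_width: 0.0191
[0.618  0.2807 0.1254] 0.019057903326984375 [-0.4237 -0.2851  0.2489] [ 0.0416 -0.1333 -0.0468]
```

```bash
python3 -m pendant '[[5,[2,0,0],[0,0,0]],[5,[4,0,0],[0,0,0]],[5,[6,0,0],[0,0,0]],[5,[6,0,0],[0,0,0]]]';python3 - <<'E'
from h import *
p,r,o=cur(); print(p,o["grip_width"],o["force"],o["wrist_torque"])
E
```

```text
time_s: 27.82
tool_pos: [0.618, 0.2806, 0.1194]
tool_rot: [-126.3, 89.8, -93.4]
force: [-0.9, 0.4, -0.1]
grip_width: 0.019
[0.618  0.2806 0.1194] 0.018969626519143253 [-0.8835  0.3738 -0.1229] [ 0.0237 -0.1529 -0.0378]
```

```bash
python3 -m pendant '[[5,[1,0,0],[0,0,0]],[5,[2,0,0],[0,0,0]],[5,[2,0,0],[0,0,0]],[5,[2,0,0],[0,0,0]]]';python3 - <<'E'
from h import *
p,r,o=cur(); print(p,o["grip_width"],o["force"],o["wrist_torque"])
c=optics.read_camera("side")
cv2.imwrite("pics/g16.png",cv2.resize(c["image"][205:275,120:190],None,fx=8,fy=8,interpolation=cv2.INTER_CUBIC))
E
```

```text
time_s: 28.15
tool_pos: [0.6183, 0.2809, 0.1185]
tool_rot: [-106.8, 89.8, -73.9]
force: [-0.9, -1.3, 3.3]
grip_width: 0.0189
[0.6183 0.2809 0.1185] 0.018894837442964902 [-0.8824 -1.3109  3.2512] [-0.1786  0.1312 -0.0522]
```

View pics/g16.png

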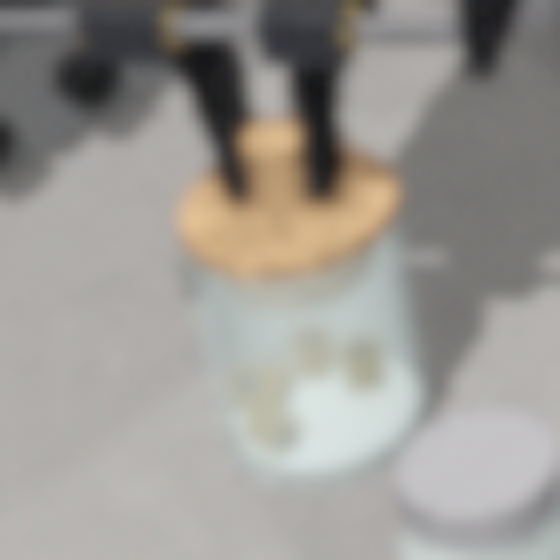

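```bash
python3 -m pendant '[[5,[1,0,0],[0,0,0]],[5,[2,0,0],[0,0,0]],[5,[2,0,0],[0,0,0]],[5,[2,0,0],[0,0,0]]]';python3 - <<'E'
from h import *
p,r,o=cur(); print(p,o["grip_width"],o["force"],o["wrist_torque"])
E
```

```text
time_s: 28.53
tool_pos: [0.6185, 0.2811, 0.1185]
tool_rot: [-91.7, 89.8, -58.8]
force: [-4.1, -2.3, 13.1]
grip_width: 0.0192
[0.6185 0.2811 0.1185] 0.019231097073853867 [-4.1094 -2.3451 13.1092] [-0.5875  0.8067 -0.02  ]
```

Firmly seated: 13 N with no further travel. Now I'll relax the push, release and rise.

```bash
python3 -m pendant '[[5,[-2,0,0],[0,0,0]],[5,[-3,0,0],[0,0,0]],[24,[-3,0,0],[0,0,0]],[30,[-3,0,0],[0,0,0]],[36,[-3,0,0],[0,0,0]],[40,[-3,0,0],[0,0,0]],[40,[-3,0,0],[0,0,0]],[40,[-3,0,0],[0,0,0]]]' 10; python3 -m pendant '[[40,[-3,0,0],[0,0,0]],[40,[-10,0,0],[0,0,0]],[40,[-22,0,0],[0,0,0]],[40,[-38,0,0],[0,0,0]],[40,[-56,0,0],[0,0,0]],[40,[-76,0,0],[0,0,0]],[40,[-94,0,0],[0,0,0]],[40,[-104,0,0],[0,0,0]],[40,[-106,0,0],[0,0,0]]]';python3 - <<'E'
from h import *
p,r,o=cur(); print(p,o["qpos"],o["grip_width"],o["force"])
c={n:optics.read_camera(n) for n in("side","top")}
a=[cv2.resize(c["side"]["image"][190:280,110:200],(400,400),interpolation=cv2.INTER_CUBIC),cv2.resize(c["top"]["image"][110:240,80:210],(400,400),interpolation=cv2.INTER_CUBIC)]
cv2.imwrite("pics/g17.png",np.hstack(a))
E
```

```text
time_s: 29.2
tool_pos: [0.6182, 0.2808, 0.1188]
tool_rot: [-117.9, 89.8, -85.0]
force: [-0.5, -0.3, -0.6]
grip_width: 0.0389
time_s: 29.95
tool_pos: [0.6191, 0.2822, 0.2285]
tool_rot: [-43.0, 89.7, -10.1]
force: [0.2, 0.2, 1.4]
grip_width: 0.04
[0.6191 0.2822 0.2285] [  7.7655  30.1993 -50.2497  78.0346  23.203   82.0358  -8.7612] 0.03997040095384552 [0.2199 0.2435 1.409 ]
```

View pics/g17.png

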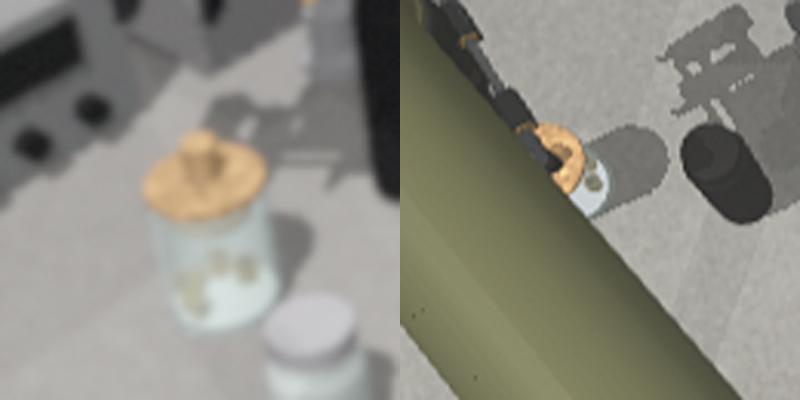

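Run:
```python
from h import *
p,r,o=cur(); print(rel([.48,-.02,.29],Rtool(33)[0]))
```

```text
(array([ -63.8185, -178.0866, -279.7251]), array([-0.002 , -0.0003,  0.0032]))
```

```bash
python3 -m pendant '[[40,[-20,-4,-6],[0,0,0]],[40,[-40,-14,-22],[0,0,0]],[40,[-58,-32,-50],[0,0,0]],[40,[-60,-52,-82],[0,0,0]],[40,[-60,-74,-116],[0,0,0]],[40,[-60,-96,-150],[0,0,0]],[40,[-60,-118,-184],[0,0,0]],[40,[-60,-138,-216],[0,0,0]],[40,[-60,-154,-242],[0,0,0]],[40,[-60,-164,-258],[0,0,0]]]';python3 - <<'E'
from h import *
p,r,o=cur(); print(p,o["qpos"],o["grip_width"],o["force"])
c={n:optics.read_camera(n) for n in("side","top")}
cv2.imwrite("pics/h_side.png",cv2.resize(c["side"]["image"],(768,576),interpolation=cv2.INTER_CUBIC))
cv2.imwrite("pics/h_top.png",cv2.resize(c["top"]["image"],(768,576),interpolation=cv2.INTER_CUBIC))
cv2.imwrite("pics/h_crop.png",np.hstack([cv2.resize(c["side"]["image"][200:280,115:195],(400,400),interpolation=cv2.INTER_CUBIC),cv2.resize(c["top"]["image"][130:210,90:170],(400,400),interpolation=cv2.INTER_CUBIC)]))
for n in c:
    P=cloud(c[n]); 
    m=(np.hypot(P[...,0]-.619,P[...,1]-.281)<.05)&(P[...,2]>.118)&(P[...,2]<.13); print(n,"knob top",m.sum(),P[m].mean(0) if m.any() else 0)
    m=(np.hypot(P[...,0]-.619,P[...,1]-.281)<.05)&(P[...,2]>.09)&(P[...,2]<.103); print(n,"flange",m.sum(),P[m].mean(0),cv2.minEnclosingCircle(P[m][:,:2].astype(np.float32)))
    A=np.c_[P[m][:,:2]-P[m][:,:2].mean(0),np.ones(m.sum())]; print("plane",np.linalg.lstsq(A,P[m][:,2],rcond=None)[0])
    m=(P[...,2]<.02)&(P[...,2]>-.01)&(abs(P[...,0]-.545)<.03)&(P[...,1]>-.2)&(P[...,1]<-.09); A=np.c_[P[m][:,:2]-P[m][:,:2].mean(0),np.ones(m.sum())]; print("tray floor",np.linalg.lstsq(A,P[m][:,2],rcond=None)[0])
    for l in("canister","shut_jar","valve","elbow","sleeve","screwdriver","tray"):
      for d in models.landmark_of(n,l)[:3 if l=="tray" else 1]:
        uu,vv=d["centre"][1]*512,d["centre"][0]*384; print(n,l,round(d["confidence"],2),atz(c[n],uu,vv,0))
E
```

```text
time_s: 30.88
tool_pos: [0.4884, -0.0009, 0.2844]
tool_rot: [-145.2, 89.7, -112.6]
force: [0.4, -0.4, 0.2]
grip_width: 0.0397
[ 0.4884 -0.0009  0.2844] [ 46.1874  -1.1323 -48.1259  99.8662  -0.5696  81.0184  30.7295] 0.03966203109120674 [ 0.3991 -0.3658  0.2014]
side knob top 38 [0.6133 0.2844 0.1229]
side flange 317 [0.6083 0.2877 0.096 ] ((0.6150073409080505, 0.28479862213134766), 0.03738941252231598)
plane [ 0.0168 -0.0086  0.096 ]
tray floor [0.025  0.0064 0.0061]
side canister 0.76 [0.6099 0.1182 0.    ]
side shut_jar 0.84 [0.481  0.3246 0.    ]
side valve 0.7 [0.7489 0.0616 0.    ]
side elbow 0.54 [0.3976 0.0613 0.    ]
side sleeve 0.51 [ 0.6584 -0.4055  0.    ]
side screwdriver 0.71 [ 0.3548 -0.4964  0.    ]
side tray 0.94 [ 0.2785 -0.2021  0.    ]
side tray 0.64 [0.265  0.2639 0.    ]
side tray 0.56 [ 0.5463 -0.1541  0.    ]
top knob top 57 [0.6195 0.2818 0.1257]
top flange 499 [0.6185 0.2804 0.0988] ((0.6203474998474121, 0.28372132778167725), 0.03711606189608574)
plane [0.0137 0.0135 0.0988]
tray floor [0.0038 0.0006 0.0092]
top shut_jar 0.63 [0.4876 0.3254 0.    ]
top valve 0.65 [0.7591 0.0517 0.    ]
top sleeve 0.63 [ 0.6583 -0.391   0.    ]
top screwdriver 0.75 [ 0.3626 -0.4915  0.    ]
top tray 0.83 [0.2769 0.2682 0.    ]
top tray 0.71 [ 0.5521 -0.1672  0.    ]
top tray 0.7 [ 0.2814 -0.2055  0.    ]
```

View pics/h_top.png

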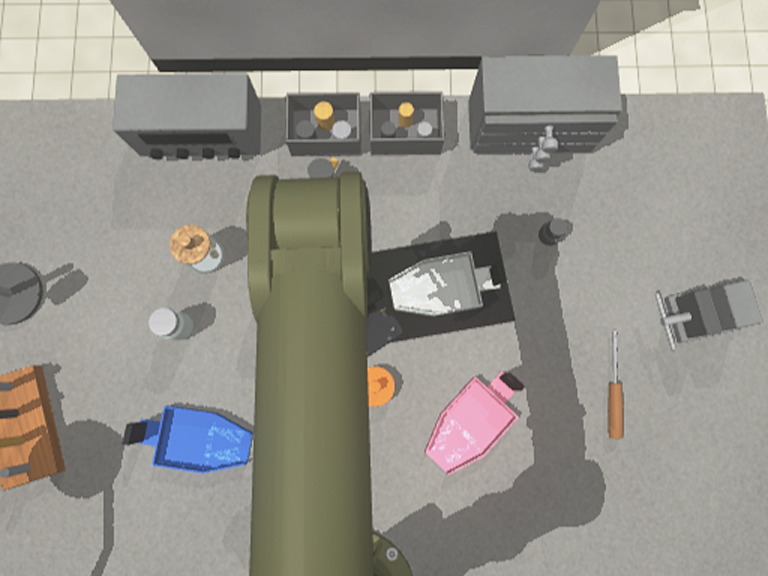

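View pics/h_crop.png

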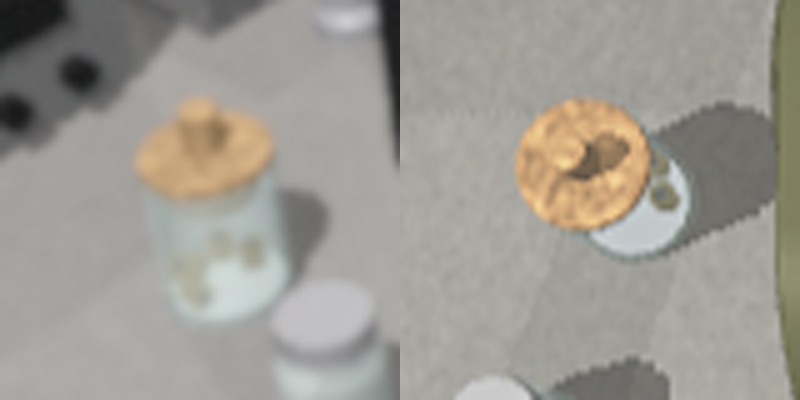

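Run:
```python
import cv2,numpy as np
im=cv2.imread("pics/h_side.png")
from h import *
c=optics.read_camera("side"); I=c["image"]
cv2.imwrite("pics/j1.png",np.hstack([cv2.resize(I[236:272,140:180],(400,360),interpolation=cv2.INTER_LANCZOS4),cv2.convertScaleAbs(cv2.resize(I[236:272,140:180],(400,360),interpolation=cv2.INTER_LANCZOS4),alpha=2.2,beta=-220)]))
```

```text
(no output)
```

View pics/j1.png

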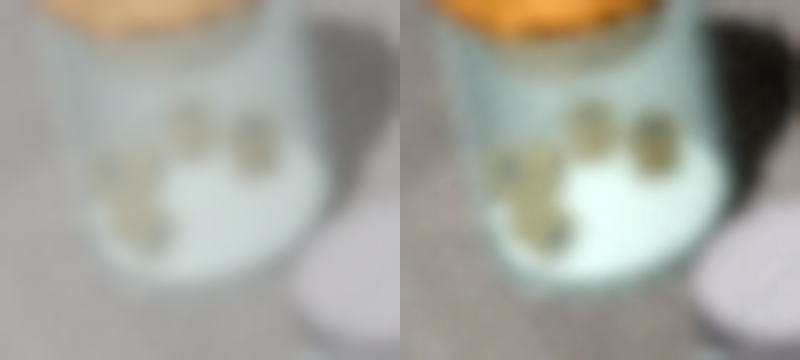

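View pics/h_side.png

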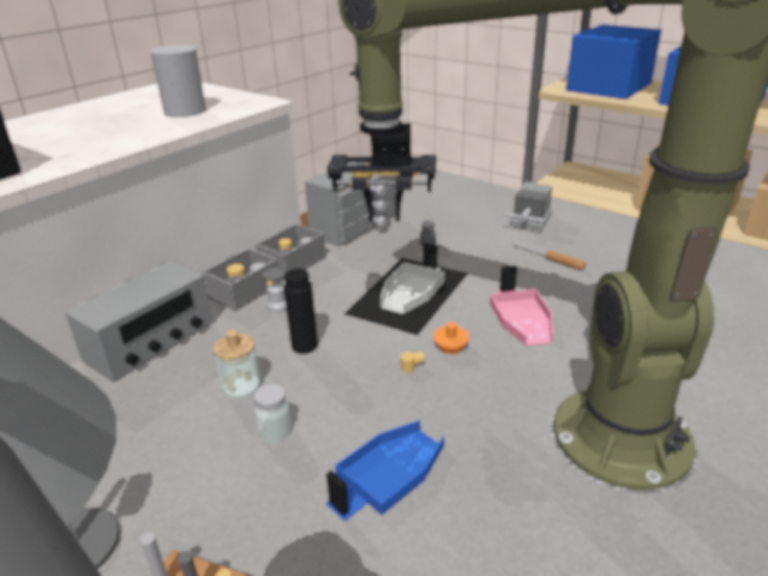

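The jar shows two separate spacers at crop px (190,130) and (255,145). A cluster of three sits around (105,170), (145,175) and (145,230). That makes five, and there are no strays on the bench or the tray.

```bash
python3 -m pendant '[[40,[0,0,0],[0,0,0]],[40,[0,0,0],[0,0,0]],[40,[0,0,0],[0,0,0]]]'
python3 - <<'E'
from cell import env
print(env.sign_off())
E
```

```text
time_s: 31.98
tool_pos: [0.4905, 0.0035, 0.2857]
tool_rot: [-113.3, 89.8, -80.4]
force: [-0.2, 0.1, 0.1]
grip_width: 0.0396
the job is handed in; nothing more can be done
None
```

The job is done and handed in at about 32 s. I picked up the tray by its handle and tipped it over the jar, and all the spacers slid in. I then put the tray back on its mat and pushed the cork stopper home. The tilt stopped at about 34°, below the suggested 40 to 45°, because joint 6 was near its limit. The tray emptied at that angle with a small shake.

**Last checks:**
- **Spacers:** the tray is empty in both views, and the force on the wrist dropped by about the weight of five spacers. In the jar I count five, but three of them overlap in the picture, so that count is not certain.
- **Stopper:** it met resistance at the expected full depth and took a 13 N push without moving further. The flange top measures 96 to 99 mm high and nearly level, against 97 mm when home.
- **Tray:** it sits flat, with its centre estimated within about 10 mm of the mat's centre.
- **Jar and other things:** the jar and bystanders look undisturbed. The arm hid the canister and elbow from the top camera, so those two were checked only from the side.
- **Disagreement:** the two cameras differed by about 5 mm in x throughout.

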